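# Set the drilling slide to its index free of backlash and lock it

## Robot

A 7-joint arm with a two-finger parallel gripper is mounted at the origin on the work surface. World frame = base frame: x ahead of the robot, y to its left, z up, the work surface at z = 0. Lengths are in m, angles in rad, forces in N, time in s.
With the tool pointing down it reaches from about 0.35 to 0.9 m from the base axis. Payload 8.1 kg.
Tool frame: the origin (TCP) lies between the finger pads; the fingertips stand 19 mm ahead of it and the grasp point (between the pads) is the TCP; y points along the fingers, x is the direction in which the jaws open and shut, and the axes are right-handed (so a half turn about y gives the same grasp; the last joint's range is limited). The gripper opens to 92 mm and grips with 3 to 60 N. Pads are 19 mm wide; open, the fingers measure 130 mm over their backs; the gripper's body (75 mm by 190 mm) begins 47 mm behind the grasp point.
Start: joints at [1.046, 0.434, 0.025, 1.573, -0.012, 1.134, -0.075], TCP at [0.256, -0.57, 0.246] pointing down, gripper open.
Joint ranges: [-2.62, 2.62], [-0.44, 2.09], [-1.27, 1.32], [0.08, 2.57], [-1.32, 4.46], [0.12, 2], [-2.74, 2.74]. Speed limits (rad/s): [2.22, 2.22, 3.01, 3.01, 3.14, 3.14, 3.14].

## Interface

Orientations are given as a rotation vector (axis times angle).
In Python, from cell import arm gives the robot as it stands.
- The arm moves only by the tool move_arm, never from a script. Its argument "series" is a list of rows, each an object of numbers: "x", "y", "z": the shift along the tool's x, y, z in cm; "rx", "ry", "rz": the turn, a rotation vector about the tool's x, y, z in rad. In form: [{"x": .., "y": .., "z": .., "rx": .., "ry": .., "rz": ..}, ...]. A call has 1 to 12 rows; each row shifts and turns the pose as measured when the row begins, along the tool's axes as they then stand; what a row does not reach is not made up. A row lasts 1/8 s, in which the tool goes at most 62.5 mm and 10.7 degrees, less where a joint would pass 70% of its speed; a pose out of reach is approached as far as the arm can. A call is refused whole if a number of a shift passes 6.25 or a number of a turn 0.188, either way. A call with a gripper value outside its range is refused whole. "jaw" is the finger opening in cm, from 0 to 9.18, set as the call begins (left out, the last holds). The fingers move at their own pace and stop on an object; "newtons" is the grip in N (left out, the last holds). Time passes only in rows, so rows that do not move let the fingers close. It gives the time, the measured TCP pose, the force and the opening at its end, in the units of the state.
- arm.observe(): the state, without advancing time (a new reading comes with each control period).
- arm.get_image(name): name is "side" or "top" or "wrist"; returns the picture (384x512x3 uint8, blue, green, red); there is no depth.
- arm.camera_params(name): a dict with "K" (3x3 intrinsics, pixels), "k1" (the pictures are not rectified: a ray, as slopes to the right and down, at radius r is drawn at 1 + k1 r^2 times it, then the intrinsics apply), "R" (3x3) and "t" (3): a world point X has camera coordinates R X + t; the wrist camera has in their place "tool_from_camera" (4x4, takes a point from camera to tool coordinates, whose origin is the TCP and whose axes are the tool frame's). Camera axes: x right, y down, z forward; pixel columns grow to the right and rows downward; lengths in m; the calibration is good to about 2 mm. A picture is of the moment at which its call begins: read the wrist's pose just before it. camera_params takes no time and is no camera call.
- arm.sign_off(): hands the job in, once; it reports no verdict.
The state is a dict: "clock": time; "joints": joint angles; "dq": joint speeds; "joint_efforts": joint torques, N m; "position": TCP position; "ee_rot": TCP orientation; "force": force on the tool from outside, world axes, zero at the start; "ft_torque": the same for the moment, N m; "width": opening from 0.0 (shut) to 1.0 (fully open).
Only numpy, scipy, OpenCV 4.12 (cv2) and the standard library are available. Lean on these libraries where they do the work, as an engineer would, in place of code of your own. Each camera call takes 0.05 s, during which the arm holds its last target.

## Task

The circuit-board drilling slide has play in its leadscrew: using only the hex knob (do not touch the carriage), run the carriage away from the knob until its pointer is clear past the index clip's tip, then wind it back until the pointer lines up with the tip again, so that the play ends taken up with the nut pulling the carriage towards the knob. Then lock the screw with the toggle bat: pull the bat out and flip it over its ridge to the far side, let it spring home, and leave the other things on the bench where they are.

Things in the scene. Friction and masses are not known exactly. Their poses are not given: they have to be found in the camera images.
- knob_grip (a point): Centre, half-way up, of the black hex hand knob that turns the leadscrew: 34 mm across flats, 28 mm tall, vertical axis, its underside 14 mm clear of the boss on the gear box (75 x 60 mm, top 62 mm above the bench) at one end of the slide. Axes turn with the knob; one pair of flats faces along x, the others at 60 and 120 degrees.
- knob (a joint): Hex knob angle, rad, 0 at the start, growing CLOCKWISE seen from above. Clockwise drives the nut away from the knob, 7 mm per rad (back alike). Stops at -1 and 11. Stiff: about 0.12 N m, and 0.03 more while the nut moves the carriage; stays where left.
- nut_top (a point): Middle of the top of the brass nut (30 mm wide, 24 mm along the slide, 30 mm tall) on the leadscrew, seen in the open window in the carriage's middle; 51 mm above the bench. y: along the slide towards the knob.
- window (a point): Middle of the carriage's window, 49 mm above the bench; y along the slide towards the knob. The window is 30 mm long, so the nut has 6 mm of play (+/-3 mm from here); the carriage moves only when the nut bears on an end of it. Nut at y = +3 mm: it bears on the knob-side end, pulling the carriage towards the knob. It starts loose within the play.
- carriage: Aluminium carriage (112 mm across x 80 mm along, top about 53 mm above the bench, a small circuit board on it) on rails between knob and toggle; stiff (4 N), stays when not driven. Origin: middle of its window, 37 mm above the bench.
- pointer (a point): Tip of the steel pointer tongue, 6 mm wide, on the carriage's long side away from the robot, over the scale strip; 27 mm above the bench, 74 mm to the side of the window's middle. Moves with the carriage.
- clip_tip (a point): Tip of the dark index clip's tongue, facing the pointer (3 mm between tips when lined up), 28 mm above the bench. The clip (22 mm tall, 16 mm wide) is fixed. x: away from the carriage, y: along the slide towards the knob. The pointer starts 6 to 26 mm to the knob side of it.
- lock_tip (a point): Centre of the steel paddle head (14 mm thick across the slide, 16 mm along it, 22 mm long) of the toggle bat that locks the leadscrew, on the tail block at the end of the slide away from the knob. 65 mm from the pivot, leaning 0.45 rad from vertical towards the knob at the start (108 mm above the bench). The rod's 12 mm collar sits behind a ridge 24 mm wide across the slide, top 76 mm above the bench.
- lock_pivot (a point): Pivot of the toggle, 50 mm above the bench in the middle of the tail block (75 x 60 mm, top 62 mm); hinge axis level, across the slide. 300 mm from the knob's axis; the line from here to the knob is the slide's y direction.
- lock (a joint): Toggle angle, rad: 0 = free, leaning to the knob (start); 0.45 = upright; 0.9 = locked, leaning away from the knob. The ridge stops it near 0.15 unless the bat is pulled out along its length by 8 mm or more. Moves easily once pulled out.
- lock_pull (a joint): How far the bat is pulled out along its length, m: 0 = in, 0.014 = limit. A spring takes 3 N to start and 6.5 N at the limit, and draws the bat home when let go.
- organiser: Bystander: open clear plastic parts box, 130 x 210 x 40 mm, beyond the slide. Origin under its centre.
- spool: Bystander: grey solder-wire spool on end, 54 mm diameter, 46 mm tall, near the toggle end. Origin under its centre.
- driver: Bystander: black-handled screwdriver lying on the bench on the robot's side of the slide, about 200 mm long. Origin about its middle.

How it is judged:
By the outcome, as a careful person would: the job done as asked, in the order asked, and still so for the second after the job is handed in, with the robot touching nothing.
It also fails if it takes over 72 s, if anything falls off the work surface, if the arm or the gripper's body presses on something with over 40 N, if the wrist force passes 120 N, or if a joint passes its speed limit or range.

## Working session

There is one attempt and no reset: what is moved stays moved. The work goes in short steps, Python scripts to look and compute and a tool call to move; the robot and the scene stay as the last step left them, time stands still between calls to the robot, and variables do not carry over. Pictures are saved under pics/ and viewed, and the job is handed in when it is done.

Besides the shell and the picture viewer there is one more tool, called after "Request:" as a command line: name --argument value ..., lists and objects as JSON in quotes. move_arm: Moves the arm, as the interface text tells. Its arguments: {"type":"object","properties":{"series":{"type":"array","items":{"type":"object","properties":{"x":{"type":"number"},"y":{"type":"number"},"z":{"type":"number"},"rx":{"type":"number"},"ry":{"type":"number"},"rz":{"type":"number"}}}},"jaw":{"type":"number"},"newtons":{"type":"number"}},"required":["series"]}

```bash
ls; mkdir -p pics; python3 - <<'E'
from cell import arm
import cv2,numpy as np
o=arm.observe()
for k,v in o.items(): print(k,np.round(v,4))
for n in ["side","top","wrist"]:
    im=arm.get_image(n); cv2.imwrite(f"pics/{n}0.png",im)
    p=arm.camera_params(n)
    for k,v in p.items(): print(n,k,np.round(v,4).tolist())
E
```

```text
pics
clock 0.0
joints [ 1.0464  0.4352  0.025   1.5741 -0.0116  1.134  -0.0751]
dq [-0.0001  0.0014  0.0008 -0.0004  0.0009 -0.0008 -0.0005]
joint_efforts [-1.70000e-03 -6.67843e+01  9.84700e-01 -3.14458e+01 -6.04000e-02
  4.29000e-02  2.00000e-04]
position [ 0.2556 -0.5698  0.245 ]
ee_rot [-1.379   0.8943 -0.8919]
force [-0.7932  0.1633  0.2229]
ft_torque [ 0.0172 -0.0253  0.0153]
width 1.005
side K [[401.4309, 0.0, 254.9049], [0.0, 401.4309, 187.668], [0.0, 0.0, 1.0]]
side k1 -0.1023
side R [[-0.8516, -0.524, 0.0132], [-0.334, 0.5232, -0.784], [0.4039, -0.6721, -0.6206]]
side t [0.4856, 0.2761, 0.5685]
top K [[360.079, 0.0, 256.8622], [0.0, 360.079, 185.921], [0.0, 0.0, 1.0]]
top k1 0.0273
top R [[0.008, -1.0, 0.0058], [-0.9782, -0.009, -0.2073], [0.2073, -0.0041, -0.9783]]
top t [-0.0536, 0.6058, 0.7563]
wrist K [[284.9461, 0.0, 256.352], [0.0, 284.9461, 191.6599], [0.0, 0.0, 1.0]]
wrist k1 -0.0599
wrist tool_from_camera [[1.0, -0.0002, 0.0001, -0.0005], [-0.0001, -0.2828, 0.9592, -0.1392], [-0.0002, -0.9592, -0.2828, 0.0757], [0.0, 0.0, 0.0, 1.0]]
```

View images.

View pics/side0.png

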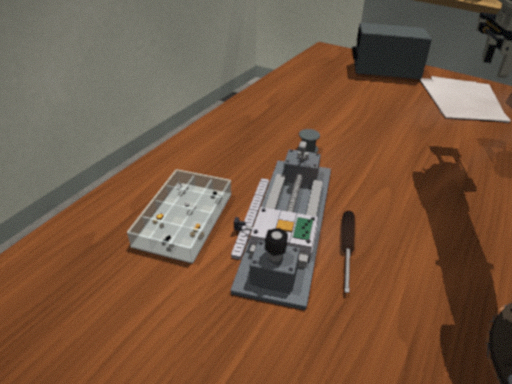

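View pics/top0.png

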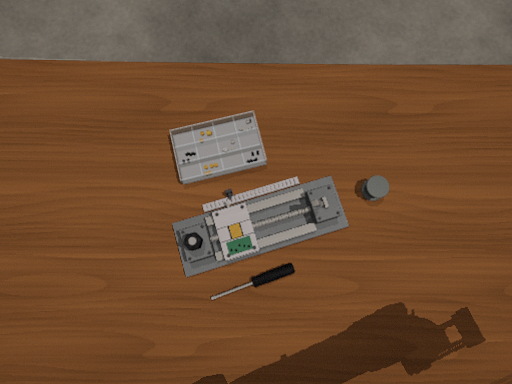

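View pics/wrist0.png

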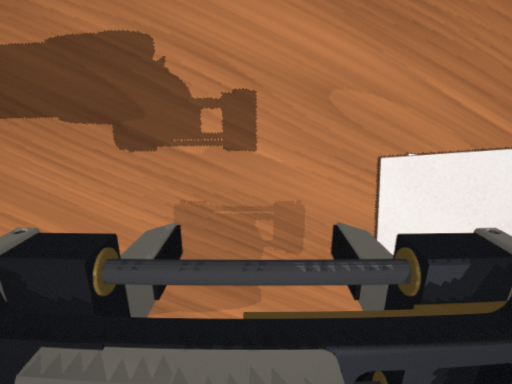

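```bash
cat > h.py <<'E'
import numpy as np, cv2
from cell import arm
from scipy.spatial.transform import Rotation as Ro
def cam(n,obs=None):
    p=arm.camera_params(n)
    K=np.array(p["K"]);k1=p["k1"]
    if n=="wrist":
        o=obs or arm.observe()
        T=np.eye(4);T[:3,:3]=Ro.from_rotvec(o["ee_rot"]).as_matrix();T[:3,3]=o["position"]
        W=T@np.array(p["tool_from_camera"]); R=W[:3,:3].T; t=-R@W[:3,3]
    else: R=np.array(p["R"]);t=np.array(p["t"])
    return K,k1,R,t
def ray(c,px):
    K,k1,R,t=c
    d=np.array([(px[0]-K[0,2])/K[0,0],(px[1]-K[1,2])/K[1,1]]); u=d.copy()
    for _ in range(20): u=d/(1+k1*(u@u))
    v=R.T@np.array([u[0],u[1],1.]); return -R.T@t, v/np.linalg.norm(v)
def onz(c,px,z):
    o,v=ray(c,px); return o+v*(z-o[2])/v[2]
def proj(c,X):
    K,k1,R,t=c; q=R@np.asarray(X,float)+t; u=q[:2]/q[2]; u=u*(1+k1*(u@u)); return K[0,0]*u[0]+K[0,2],K[1,1]*u[1]+K[1,2]
def two(c1,p1,c2,p2):
    o1,v1=ray(c1,p1);o2,v2=ray(c2,p2)
    s=np.linalg.lstsq(np.c_[v1,-v2],o2-o1,rcond=None)[0]
    a=o1+v1*s[0];b=o2+v2*s[1]; return (a+b)/2,np.linalg.norm(a-b)
def crop(im,x0,y0,x1,y1,s,fn):
    cv2.imwrite(fn,cv2.resize(im[y0:y1,x0:x1],None,fx=s,fy=s,interpolation=cv2.INTER_CUBIC))
E
python3 - <<'E'
from h import *
t=cv2.imread("pics/top0.png");s=cv2.imread("pics/side0.png")
crop(t,165,165,365,285,4,"pics/tc.png"); crop(s,220,120,350,310,3.1,"pics/sc.png")
E
```

```text
(no output)
```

View pics/tc.png

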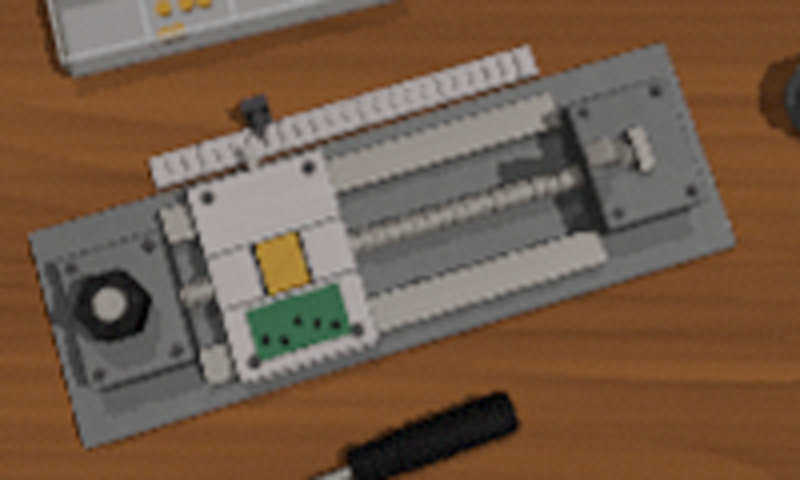

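View pics/sc.png

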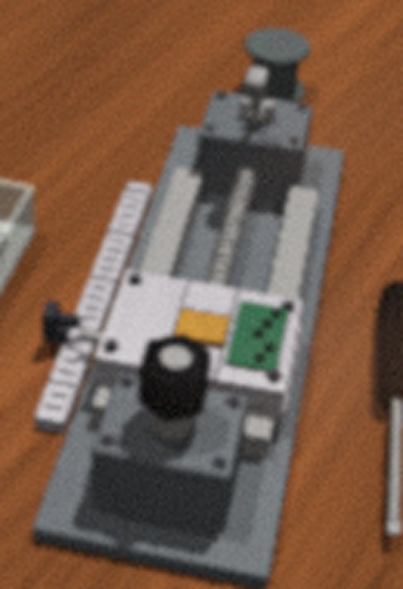

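```bash
python3 - <<'E'
from h import *
T=cam("top");S=cam("side")
P=lambda x,y:(165+x/4-.4,165+y/4-.4)
Q=lambda x,y:(220+x/3.1-.4,120+y/3.1-.4)
for n,a,b in [("knobtop",(109,306),(176,356)),("bat",(641,150),(257,76)),("pointer?",(253,157),(97,342)),("clip",(262,132),(75,335)),("nut",(283,262),(202,327))]:
    X,e=two(T,P(*a),S,Q(*b)); print(n,X.round(4),round(e,4))
print("clip z28",onz(T,P(257,135),.028),"nut z51",onz(T,P(282,263),.051))
print("slide base", [onz(T,P(*p),.01).round(3) for p in [(30,232),(663,43),(735,240),(88,447)]])
E
```

```text
knobtop [0.4787 0.0856 0.1107] 0.001
bat [ 0.5669 -0.1939  0.1006] 0.0059
pointer? [0.5698 0.0193 0.0189] 0.0036
clip [0.5873 0.0153 0.0121] 0.0011
nut [ 0.5067 -0.0008  0.0473] 0.0007
clip z28 [0.58316908 0.01726527 0.028     ] nut z51 [ 5.06151317e-01 -2.97553701e-04  5.10000000e-02]
slide base [array([0.527, 0.152, 0.01 ]), array([ 0.646, -0.228,  0.01 ]), array([ 0.526, -0.267,  0.01 ]), array([0.404, 0.111, 0.01 ])]
```

```bash
python3 - <<'E'
from h import *
T=cam("top");S=cam("side")
k=np.array([.4787,.0856]);d=np.array([.299,-.954]);d/=np.linalg.norm(d)
for sgn in (-1,1,0):
  for r in (25,54,65,76):
    p=k+d*(.3+sgn*r/1000*np.sin(.45)); X=[*p,.05+r/1000*(np.cos(.45) if sgn else 1)]
    a=proj(T,X);b=proj(S,X); print(sgn,r,np.round(X,3),"tc",np.round((np.array(a)+.4-165)*4),"sc",np.round((np.array(b)+.4-[220,120])*3.1))
for y in (-.037,.037): 
  for x in (-.03,.03):
    e=np.array([-d[1],d[0]]); X=[*(k+d*(.3+x)+e*y),.062]; print("blk",np.round((np.array(proj(T,X))+.4-165)*4),np.round((np.array(proj(S,X))+.4-[220,120])*3.1))
s=cv2.imread("pics/side0.png");t=cv2.imread("pics/top0.png")
crop(s,280,120,335,190,8,"pics/sb.png");crop(t,300,170,360,230,10,"pics/tb.png")
E
```

```text
-1 25 [ 0.565 -0.19   0.073] tc [623. 156.] sc [258. 114.]
-1 54 [ 0.561 -0.178  0.099] tc [610. 155.] sc [258.  92.]
-1 65 [ 0.56  -0.174  0.109] tc [604. 155.] sc [258.  83.]
-1 76 [ 0.559 -0.169  0.118] tc [599. 155.] sc [258.  74.]
1 25 [ 0.572 -0.211  0.073] tc [660. 145.] sc [262.  97.]
1 54 [ 0.575 -0.223  0.099] tc [692. 130.] sc [268.  57.]
1 65 [ 0.577 -0.228  0.109] tc [705. 125.] sc [270.  42.]
1 76 [ 0.578 -0.232  0.118] tc [717. 119.] sc [272.  27.]
0 25 [ 0.568 -0.201  0.075] tc [642. 150.] sc [260. 102.]
0 54 [ 0.568 -0.201  0.104] tc [653. 141.] sc [264.  68.]
0 65 [ 0.568 -0.201  0.115] tc [657. 138.] sc [265.  54.]
0 76 [ 0.568 -0.201  0.126] tc [661. 134.] sc [267.  41.]
blk [609. 232.] [305. 149.]
blk [710. 201.] [315. 103.]
blk [567. 107.] [200. 133.]
blk [666.  77.] [216.  88.]
```

View pics/sb.png

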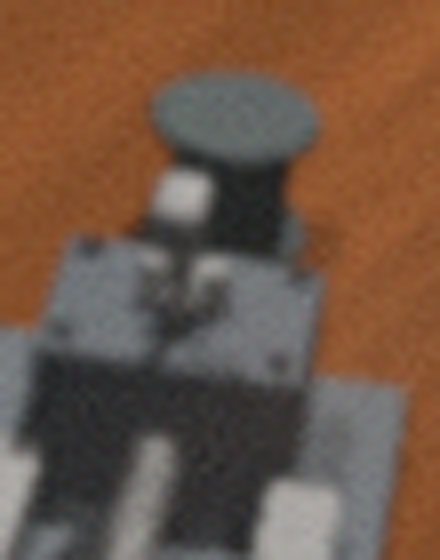

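View pics/tb.png

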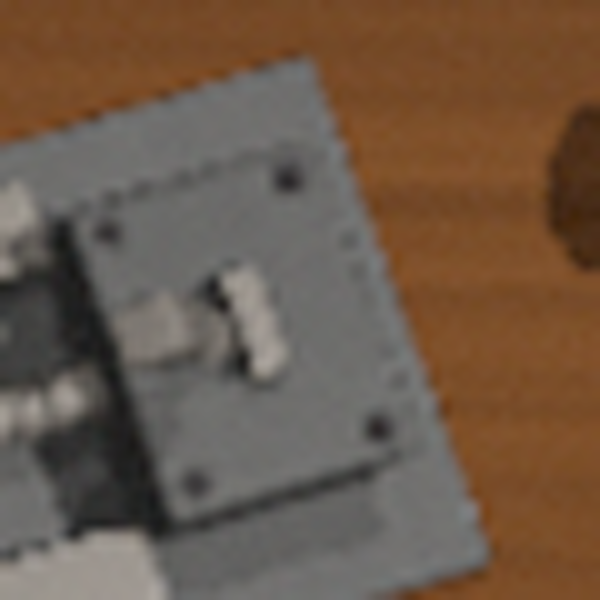

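```bash
cat >> h.py <<'E'
def st():
    o=arm.observe(); M=Ro.from_rotvec(o["ee_rot"]).as_matrix(); return o,M,np.array(o["position"])
def go(target,yaw=None):
    """shift in tool cm to world target (tool axes as they stand) ; yaw = world angle of tool x wanted, tool down"""
    o,M,p=st(); s=M.T@(np.array(target)-p)*100
    print("clock",round(o["clock"],2),"pos",p.round(4),"joints",np.round(o["joints"],3),"F",np.round(o["force"],1),"w",round(o["width"],3))
    print("yaw x",round(np.arctan2(M[1,0],M[0,0]),4)," y",M[:,1].round(3),"z",M[:,2].round(3))
    print("shift cm",s.round(2),"len",round(np.linalg.norm(s),2))
    if yaw is not None:
        x=np.array([np.cos(yaw),np.sin(yaw),0]);y=np.array([0,0,-1.]);G=np.c_[x,y,np.cross(x,y)]
        print("rot",Ro.from_matrix(M.T@G).as_rotvec().round(3))
E
python3 - <<'E'
from h import *
go([.4787,.0856,.25],0)
E
```

```text
clock 0.15 pos [ 0.2557 -0.5699  0.2451] joints [ 1.046  0.435  0.025  1.574 -0.012  1.134 -0.075] F [0.2 0.5 0.3] w 1.0
yaw x -1.1491  y [-0.001  0.001 -1.   ] z [ 0.912  0.409 -0.   ]
shift cm [-50.68  -0.43  47.18] len 69.24
rot [-1.000e-03 -1.149e+00 -1.000e-03]
```

```bash
python3 - <<'E'
from h import *
go([.50,-.08,.27],0)
E
```

```text
clock 0.15 pos [ 0.2557 -0.5699  0.2451] joints [ 1.046  0.435  0.025  1.574 -0.012  1.134 -0.075] F [0.2 0.5 0.3] w 1.0
yaw x -1.1491  y [-0.001  0.001 -1.   ] z [ 0.912  0.409 -0.   ]
shift cm [-34.7   -2.45  42.34] len 54.8
rot [-1.000e-03 -1.149e+00 -1.000e-03]
```

Request:
move_arm --series '[{"x": -3.5,"y": -0.3,"z": 4.2},{"x": -3.5,"y": -0.3,"z": 4.2},{"x": -3.5,"y": -0.3,"z": 4.2},{"x": -3.5,"y": -0.3,"z": 4.2},{"x": -3.5,"y": -0.3,"z": 4.2},{"x": -3.5,"y": -0.3,"z": 4.2},{"x": -3.5,"y": -0.3,"z": 4.2},{"x": -3.5,"y": -0.3,"z": 4.2},{"x": -3.5,"z": 4.2},{"x": -3.2,"z": 4.2},{},{}]'

```text
invalid input
```

```bash
python3 - <<'E'
from h import *
go([.50,-.08,.27],0)
E
```

```text
clock 0.15 pos [ 0.2557 -0.5699  0.2451] joints [ 1.046  0.435  0.025  1.574 -0.012  1.134 -0.075] F [0.2 0.5 0.3] w 1.0
yaw x -1.1491  y [-0.001  0.001 -1.   ] z [ 0.912  0.409 -0.   ]
shift cm [-34.7   -2.45  42.34] len 54.8
rot [-1.000e-03 -1.149e+00 -1.000e-03]
```

Request:
move_arm --series '[{"x": -3.5,"y": -0.3,"z": 4.2,"rx": 0,"ry": 0,"rz": 0},{"x": -3.5,"y": -0.3,"z": 4.2,"rx": 0,"ry": 0,"rz": 0},{"x": -3.5,"y": -0.3,"z": 4.2,"rx": 0,"ry": 0,"rz": 0},{"x": -3.5,"y": -0.3,"z": 4.2,"rx": 0,"ry": 0,"rz": 0},{"x": -3.5,"y": -0.3,"z": 4.2,"rx": 0,"ry": 0,"rz": 0},{"x": -3.5,"y": -0.3,"z": 4.2,"rx": 0,"ry": 0,"rz": 0},{"x": -3.5,"y": -0.3,"z": 4.2,"rx": 0,"ry": 0,"rz": 0},{"x": -3.5,"y": -0.3,"z": 4.2,"rx": 0,"ry": 0,"rz": 0},{"x": -3.5,"y": 0,"z": 4.2,"rx": 0,"ry": 0,"rz": 0},{"x": -3.2,"y": 0,"z": 4.2,"rx": 0,"ry": 0,"rz": 0}]'

```text
clock: 1.4
position: [0.5017, -0.0708, 0.268]
ee_rot: [-1.378, 0.902, -0.899]
force: [1.1, -0.6, 0.7]
width: 0.997
```

```bash
python3 - <<'E'
from h import *
go([.50,-.08,.27],0)
E
```

```text
clock 1.4 pos [ 0.5017 -0.0708  0.268 ] joints [ 0.255  0.244 -0.27   1.804  0.072  1.105 -1.198] F [ 1.1 -0.6  0.7] w 0.997
yaw x -1.1581  y [-0.002  0.    -1.   ] z [ 0.916  0.401 -0.002]
shift cm [ 0.78 -0.2  -0.52] len 0.96
rot [ 1.000e-03 -1.158e+00 -2.000e-03]
```

```bash
cat >> h.py <<'E'
def shot(name,fn):
    o=arm.observe(); c=cam(name,o); im=arm.get_image(name); cv2.imwrite("pics/"+fn+".png",im)
    import pickle; pickle.dump(c,open("pics/"+fn+".pkl","wb")); return im,c
def load(fn):
    import pickle; return cv2.imread("pics/"+fn+".png"),pickle.load(open("pics/"+fn+".pkl","rb"))
E
python3 - <<'E'
from h import *
shot("wrist","w1")
E
```

```text
(no output)
```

View pics/w1.png

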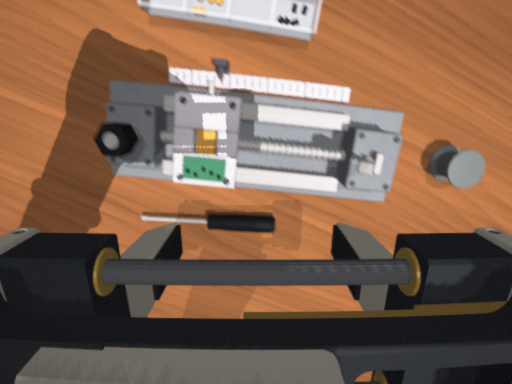

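```bash
python3 - <<'E'
from h import *
im,c=load("w1")
a=cv2.resize(im[50:200,85:245],None,fx=5,fy=4,interpolation=cv2.INTER_CUBIC)
crop(im,85,50,245,200,4.9,"pics/w1a.png");crop(im,330,110,500,210,4.5,"pics/w1b.png")
E
```

```text
(no output)
```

View pics/w1a.png

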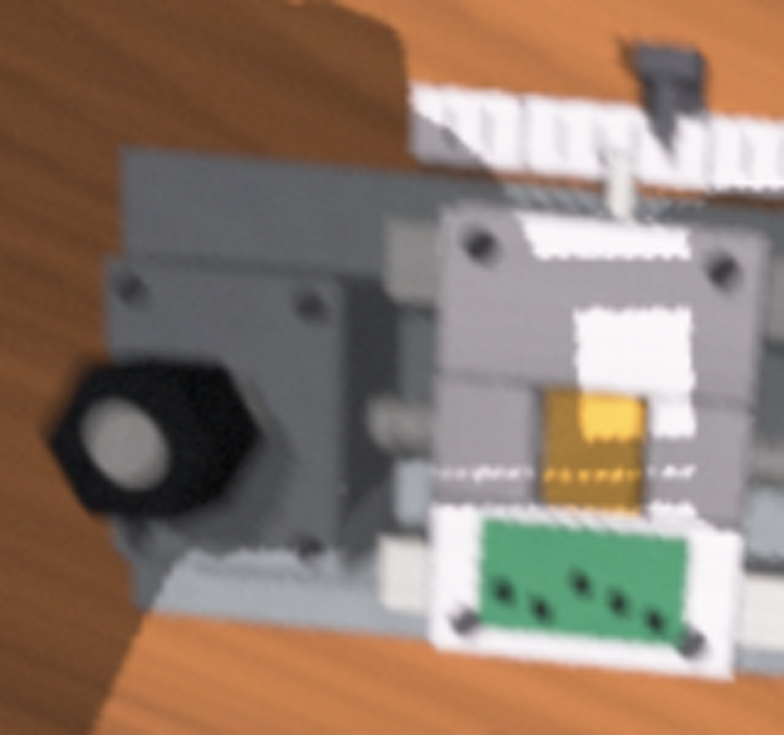

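View pics/w1b.png

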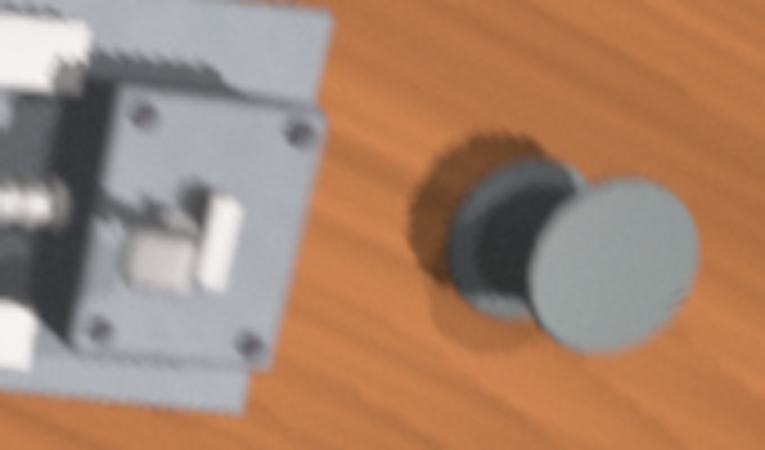

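```bash
python3 - <<'E'
from h import *
im,c=load("w1")
A=lambda x,y:(85+x/4.9-.4,50+y/4.9-.4)
B=lambda x,y:(330+x/4.5-.4,110+y/4.5-.4)
k=onz(c,A(125,443),.111);print("knob",k)
p=onz(c,A(618,152),.027);q=onz(c,A(668,150),.028)
bat=onz(c,B(160,258),.114);print("p",p,"clip",q,"bat",bat)
T=cam("top");S=cam("side")
d=np.array([.299,-.954]);d/=np.linalg.norm(d)
print("along",((q-p)[:2]@d),"across",(q-p)[:2]@np.array([-d[1],d[0]]))
for nm,z,pts in [("nut",.051,[(543,450),(643,450)]),("win",.049,[(530,480),(655,480)]),("tail",.062,[(118,85),(322,115),(265,365),(80,350)])]:
    f=A if nm!="tail" else B
    P=[onz(c,f(*a),z) for a in pts]; print(nm,np.round(P,4).tolist(),[round(x[:2]@d-k[:2]@d,4) for x in P])
g=im[110:170,90:145].astype(float); g=np.clip((g-5)*5,0,255).astype(np.uint8); crop(g,0,0,55,60,10,"pics/w1k.png")
E
```

```text
knob [0.48072857 0.08790224 0.111     ]
p [0.57817412 0.0261925  0.027     ] clip [0.5836793  0.01439921 0.028     ] bat [ 0.56226926 -0.16889194  0.114     ]
along 0.012899962996031737 across 0.001726163066999902
nut [[0.5034, 0.0135, 0.051], [0.5136, -0.0099, 0.051]] [np.float64(0.0778), np.float64(0.1031)]
win [[0.4945, 0.0142, 0.049], [0.5073, -0.0153, 0.049]] [np.float64(0.0744), np.float64(0.1065)]
tail [[0.5971, -0.1582, 0.062], [0.6131, -0.2131, 0.062], [0.546, -0.235, 0.062], [0.5285, -0.184, 0.062]] [np.float64(0.2696), np.float64(0.3268), np.float64(0.3276), np.float64(0.2737)]
```

View pics/w1k.png

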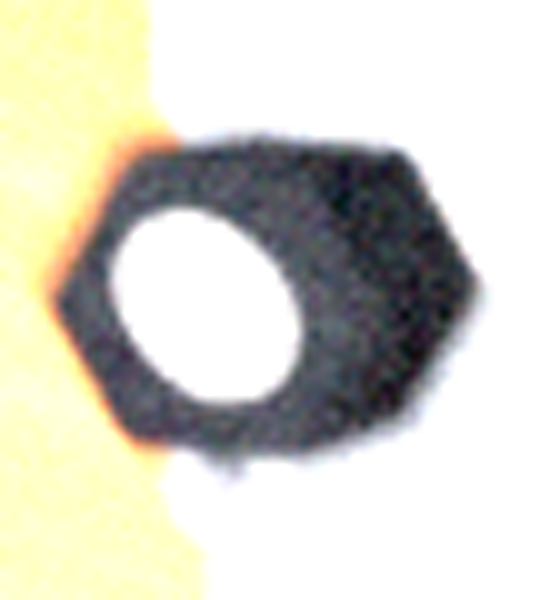

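```bash
python3 - <<'E'
from h import *
im,c=load("w1")
A=lambda x,y:(90+x/10-.45,110+y/10-.45)
V=[onz(c,A(*a),z)[:2] for a,z in [((57,300),.110),((135,152),.110),((135,443),.110),((400,152),.082),((478,288),.082),((405,412),.082)]]
C=onz(c,A(207,305),.111)[:2];print(C)
for v in V: w=v-C; print(v.round(4),round(np.linalg.norm(w)*1000,1),round(np.degrees(np.arctan2(w[1],w[0])),1))
print("mid opp", (V[0]+V[4])/2,(V[1]+V[5])/2,(V[2]+V[3])/2)
print("angles", [np.degrees(np.arctan2(*(a-b)[::-1])).round(1) for a,b in [(V[0],V[4]),(V[1],V[5]),(V[2],V[3])]])
E
```

```text
[0.48074536 0.08775093]
[0.4746 0.1034] 16.8 111.5
[0.4927 0.0997] 16.9 44.9
[0.4632 0.0915] 18.0 168.0
[0.4973 0.0843] 16.9 -11.6
[0.4862 0.0715] 17.2 -71.4
[0.4692 0.0752] 17.1 -132.6
mid opp [0.48040071 0.0874392 ] [0.4809622  0.08742584] [0.480244   0.08791792]
angles [np.float64(110.1), np.float64(46.1), np.float64(168.2)]
```

Request:
move_arm --series '[{"x": 0,"y": 0,"z": 0,"rx": 0,"ry": -0.18,"rz": 0},{"x": 0,"y": 0,"z": 0,"rx": 0,"ry": -0.18,"rz": 0},{"x": 0,"y": 0,"z": 0,"rx": 0,"ry": -0.18,"rz": 0},{"x": 0,"y": 0,"z": 0,"rx": 0,"ry": -0.18,"rz": 0},{"x": 0,"y": 0,"z": 0,"rx": 0,"ry": -0.18,"rz": 0},{"x": 0,"y": 0,"z": 0,"rx": 0,"ry": -0.18,"rz": 0},{"x": 0,"y": 0,"z": 0,"rx": 0,"ry": -0.18,"rz": 0},{"x": 0,"y": 0,"z": 0,"rx": 0,"ry": -0.18,"rz": 0},{"x": 0,"y": 0,"z": 0,"rx": 0,"ry": -0.18,"rz": 0},{"x": 0,"y": 0,"z": 0,"rx": 0,"ry": -0.18,"rz": 0},{"x": 0,"y": 0,"z": 0,"rx": 0,"ry": -0.18,"rz": 0},{"x": 0,"y": 0,"z": 0,"rx": 0,"ry": -0.18,"rz": 0}]' --jaw 6.5 --newtons 35

```text
clock: 2.95
position: [0.5023, -0.0622, 0.2653]
ee_rot: [-1.393, -0.841, 0.846]
force: [-1.1, -0.1, 0.7]
width: 0.704
```

```bash
python3 - <<'E'
from h import *
go([.48,.087,.20],np.radians(137.4))
E
```

```text
clock 2.95 pos [ 0.5023 -0.0622  0.2653] joints [ 0.547  0.304 -0.664  1.783  0.199  1.13   0.904] F [-1.1 -0.1  0.7] w 0.704
yaw x 1.0851  y [-0.007  0.005 -1.   ] z [-0.884  0.467  0.008]
shift cm [12.14  6.62  8.88] len 16.43
rot [-0.006 -1.313  0.007]
```

Request:
move_arm --series '[{"x": 0,"y": 0,"z": 0,"rx": 0,"ry": -0.18,"rz": 0},{"x": 0,"y": 0,"z": 0,"rx": 0,"ry": -0.18,"rz": 0},{"x": 0,"y": 0,"z": 0,"rx": 0,"ry": -0.18,"rz": 0},{"x": 0,"y": 0,"z": 0,"rx": 0,"ry": -0.18,"rz": 0},{"x": 0,"y": 0,"z": 0,"rx": 0,"ry": -0.18,"rz": 0},{"x": 0,"y": 0,"z": 0,"rx": 0,"ry": -0.18,"rz": 0},{"x": 0,"y": 0,"z": 0,"rx": 0,"ry": -0.18,"rz": 0}]'

```text
clock: 3.82
position: [0.5002, -0.0646, 0.2637]
ee_rot: [-0.693, -1.777, 1.776]
force: [0.2, 0.0, 0.4]
width: 0.706
```

```bash
python3 - <<'E'
from h import *
go([.48,.087,.20],np.radians(137.4))
E
```

```text
clock 3.83 pos [ 0.5002 -0.0646  0.2637] joints [ 0.744  0.377 -0.942  1.773  0.323  1.169  2.091] F [0.2 0.  0.4] w 0.706
yaw x 2.3869  y [-0.01   0.004 -1.   ] z [-0.685 -0.728  0.004]
shift cm [11.79  6.45 -9.69] len 16.57
rot [-0.004 -0.011  0.011]
```

Request:
move_arm --series '[{"x": 4.0,"y": 2.1,"z": -3.2,"rx": 0,"ry": 0,"rz": 0},{"x": 4.0,"y": 2.1,"z": -3.2,"rx": 0,"ry": 0,"rz": 0},{"x": 3.8,"y": 2.1,"z": -3.2,"rx": 0,"ry": 0,"rz": 0.01},{"x": 0,"y": 0,"z": 0,"rx": 0,"ry": 0,"rz": 0}]'

```text
clock: 4.32
position: [0.479, 0.0875, 0.1991]
ee_rot: [-0.704, -1.776, 1.782]
force: [-0.0, -0.9, -0.3]
width: 0.708
```

```bash
python3 - <<'E'
from h import *
go([.48,.087,.098],np.radians(137.4))
shot("wrist","w2");shot("top","t2")
E
```

```text
clock 4.33 pos [0.479  0.0875 0.1991] joints [ 0.424  0.417 -0.933  1.906  0.393  1.017  1.705] F [-0.  -0.9 -0.3] w 0.708
yaw x 2.3863  y [-0.003 -0.002 -1.   ] z [-0.686 -0.728  0.003]
shift cm [-0.12 10.11 -0.06] len 10.11
rot [-0.003 -0.012  0.001]
```

View pics/w2.png

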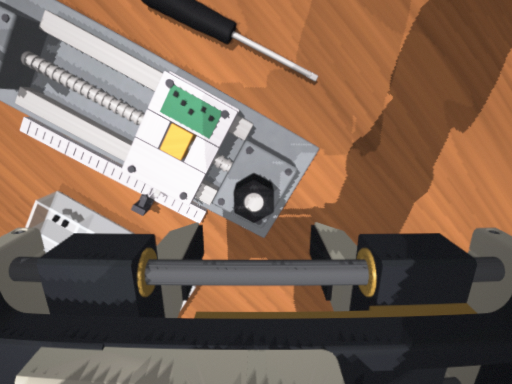

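View pics/t2.png

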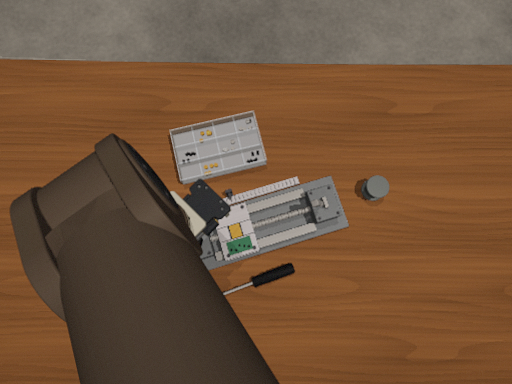

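```bash
python3 - <<'E'
from h import *
im,c=load("w2")
g=im[170:225,225:285]
gray=cv2.cvtColor(g,cv2.COLOR_BGR2GRAY)
_,m=cv2.threshold(gray,110,255,cv2.THRESH_BINARY)
n,l,s,ce=cv2.connectedComponentsWithStats(m)
for i in range(1,n):
    if 100<s[i,4]<900: p=ce[i]+[225,170]; print(p,s[i],onz(c,p,.111))
crop(np.clip(im[130:230,130:290].astype(float)*2,0,255).astype(np.uint8),0,0,160,100,5,"pics/w2k.png")
E
```

```text
[253.48310811 201.875     ] [ 19  23  20  19 296] [0.47932135 0.08546932 0.111     ]
```

View pics/w2k.png

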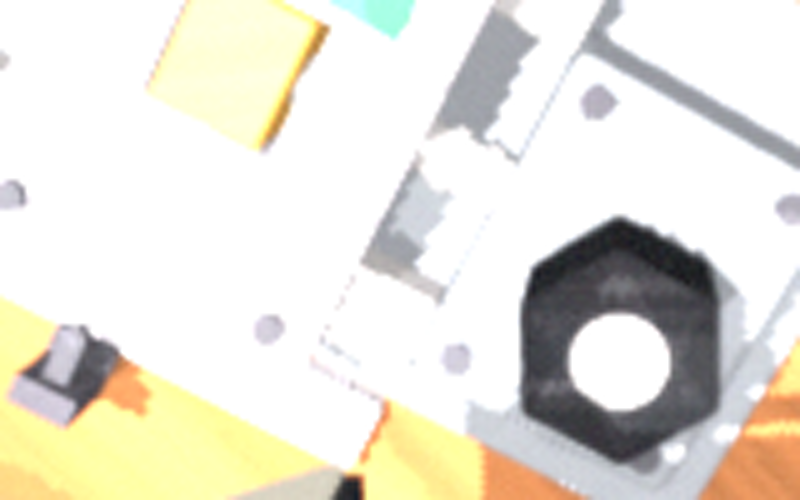

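Request:
move_arm --series '[{"x": -0.17,"y": 4.0,"z": 0.13,"rx": 0,"ry": -0.01,"rz": 0},{"x": 0,"y": 4.0,"z": 0,"rx": 0,"ry": 0,"rz": 0},{"x": 0,"y": 2.0,"z": 0,"rx": 0,"ry": 0,"rz": 0},{"x": 0,"y": 0,"z": 0,"rx": 0,"ry": 0,"rz": 0}]'

```text
clock: 4.92
position: [0.4844, 0.0738, 0.0985]
ee_rot: [-0.715, -1.772, 1.782]
force: [0.5, -0.1, 0.3]
width: 0.707
```

```bash
python3 - <<'E'
from h import *
go([.4793,.0855,.098],np.radians(137.4))
im,c=shot("wrist","w3")
crop(im,120,150,400,290,2.8,"pics/w3k.png")
E
```

```text
clock 4.92 pos [0.4844 0.0738 0.0985] joints [ 0.345  0.544 -0.822  2.014  0.555  0.82   1.58 ] F [ 0.5 -0.1  0.3] w 0.707
yaw x 2.3798  y [ 0.002 -0.006 -1.   ] z [-0.69  -0.724  0.004]
shift cm [ 1.17  0.04 -0.49] len 1.28
rot [-0.004 -0.018 -0.006]
```

View pics/w3k.png

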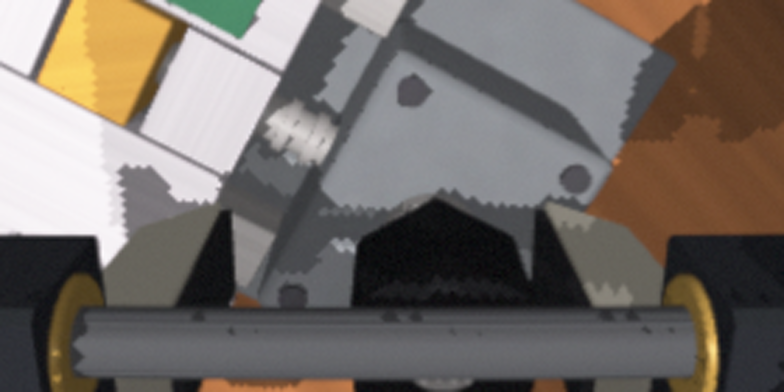

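Request:
move_arm --series '[{"x": 0.6,"y": 0,"z": -0.25,"rx": 0,"ry": -0.01,"rz": 0},{"x": 0.57,"y": 0,"z": -0.24,"rx": 0,"ry": -0.01,"rz": 0},{"x": 0,"y": 0,"z": 0,"rx": 0,"ry": 0,"rz": 0}]'

```text
clock: 5.35
position: [0.4812, 0.0861, 0.1019]
ee_rot: [-0.705, -1.788, 1.794]
force: [-0.9, 0.1, 0.4]
width: 0.706
```

```bash
python3 - <<'E'
from h import *
go([.4793,.0855,.098],np.radians(137.4))
im,c=shot("wrist","w4")
crop(im,120,150,400,290,2.8,"pics/w4k.png")
E
```

```text
clock 5.35 pos [0.4812 0.0861 0.1019] joints [ 0.328  0.537 -0.832  2.017  0.556  0.82   1.571] F [-0.9  0.1  0.4] w 0.706
yaw x 2.3992  y [ 0.007 -0.006 -1.   ] z [-0.676 -0.737 -0.   ]
shift cm [0.11 0.39 0.17] len 0.44
rot [ 0.     0.001 -0.009]
```

View pics/w4k.png

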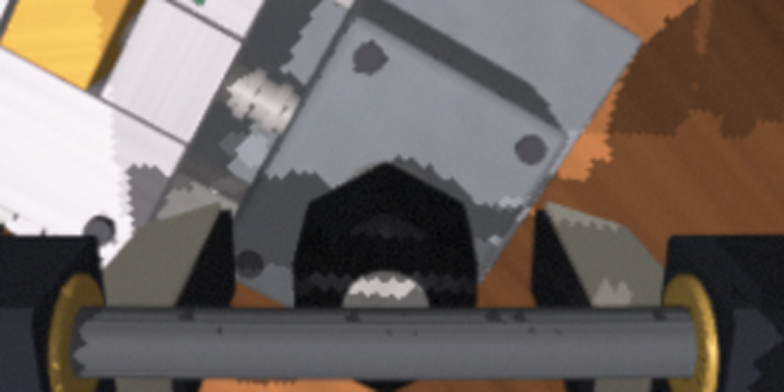

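Request:
move_arm --series '[{"x": 0.06,"y": 0.35,"z": 0.17,"rx": 0,"ry": 0,"rz": -0.009},{"x": 0,"y": 0,"z": 0,"rx": 0,"ry": 0,"rz": 0}]'

```text
clock: 5.65
position: [0.4798, 0.0847, 0.0983]
ee_rot: [-0.697, -1.788, 1.788]
force: [-0.7, 0.4, 0.1]
width: 0.709
```

Request:
move_arm --series '[{"x": 0,"y": 0,"z": 0,"rx": 0,"ry": 0,"rz": 0},{"x": 0,"y": 0,"z": 0,"rx": 0,"ry": 0,"rz": 0},{"x": 0,"y": 0,"z": 0,"rx": 0,"ry": 0,"rz": 0},{"x": 0,"y": 0,"z": 0,"rx": 0,"ry": 0,"rz": 0}]' --jaw 2.5

```text
clock: 6.15
position: [0.4795, 0.0849, 0.0982]
ee_rot: [-0.696, -1.788, 1.787]
force: [-1.7, 2.0, 0.1]
width: 0.367
```

```bash
python3 - <<'E'
from h import *
go([.4793,.0855,.098],np.radians(137.4))
print(arm.observe()["ft_torque"])
E
```

```text
clock 6.15 pos [0.4795 0.0849 0.0982] joints [ 0.334  0.545 -0.833  2.02   0.553  0.816  1.578] F [-1.7  2.   0.1] w 0.367
yaw x 2.3988  y [-0.     0.001 -1.   ] z [-0.676 -0.737 -0.   ]
shift cm [ 0.06  0.02 -0.03] len 0.07
rot [0.    0.001 0.001]
[0.61866922 0.36691384 0.06979643]
```

Request:
move_arm --series '[{"x": 0,"y": 0,"z": 0,"rx": 0,"ry": 0.12,"rz": 0},{"x": 0,"y": 0,"z": 0,"rx": 0,"ry": 0.12,"rz": 0},{"x": 0,"y": 0,"z": 0,"rx": 0,"ry": 0.12,"rz": 0}]'

```text
clock: 6.52
position: [0.4792, 0.0852, 0.0982]
ee_rot: [-0.955, -1.539, 1.538]
force: [-0.4, 0.5, -0.9]
width: 0.366
```

```bash
python3 - <<'E'
from h import *
go([.4795,.0852,.098],np.radians(137.4))
print(arm.observe()["ft_torque"])
E
```

```text
clock 6.53 pos [0.4792 0.0852 0.0982] joints [ 0.271  0.513 -0.739  2.025  0.486  0.784  1.272] F [-0.4  0.5 -0.9] w 0.366
yaw x 2.0298  y [-0.001  0.001 -1.   ] z [-0.896 -0.443  0.   ]
shift cm [-0.01  0.02 -0.03] len 0.03
rot [ 0.    -0.368  0.001]
[ 0.23281404 -0.05963955  0.11236785]
```

Request:
move_arm --series '[{"x": 0,"y": 0,"z": 0,"rx": 0,"ry": 0.15,"rz": 0},{"x": 0,"y": 0,"z": 0,"rx": 0,"ry": 0.15,"rz": 0},{"x": 0,"y": 0,"z": 0,"rx": 0,"ry": 0.15,"rz": 0},{"x": 0,"y": 0,"z": 0,"rx": 0,"ry": 0.15,"rz": 0},{"x": 0,"y": 0,"z": 0,"rx": 0,"ry": 0.15,"rz": 0},{"x": 0,"y": 0,"z": 0,"rx": 0,"ry": 0.15,"rz": 0},{"x": 0,"y": 0,"z": 0,"rx": 0,"ry": 0.15,"rz": 0},{"x": 0,"y": 0,"z": 0,"rx": 0,"ry": 0.15,"rz": 0}]'

```text
clock: 7.52
position: [0.4794, 0.0864, 0.0982]
ee_rot: [-1.479, -0.622, 0.619]
force: [0.4, -0.6, -2.2]
width: 0.364
```

```bash
python3 - <<'E'
from h import *
go([.4795,.0852,.098],np.radians(137.4))
print(arm.observe()["ft_torque"])
shot("wrist","w5");shot("top","t5")
E
```

```text
clock 7.53 pos [0.4794 0.0864 0.0982] joints [ 0.038  0.44  -0.421  2.043  0.268  0.709  0.242] F [ 0.4 -0.6 -2.2] w 0.364
yaw x 0.7941  y [ 0.001  0.002 -1.   ] z [-0.713  0.701  0.001]
shift cm [-0.08  0.02 -0.09] len 0.12
rot [ 1.000e-03 -1.604e+00  2.000e-03]
[ 0.10487664 -0.28736666  0.16796337]
```

View pics/t5.png

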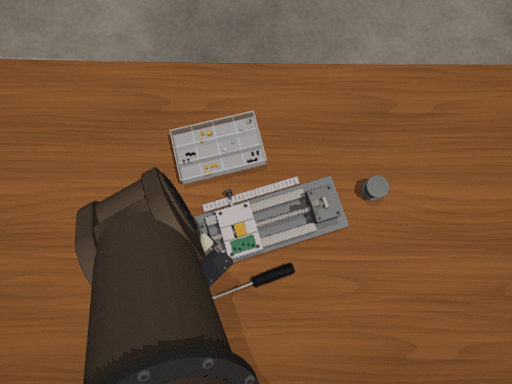

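Request:
move_arm --series '[{"x": 0,"y": 0,"z": -0.05,"rx": 0,"ry": 0.15,"rz": 0},{"x": 0,"y": 0,"z": 0,"rx": 0,"ry": 0.15,"rz": 0},{"x": 0,"y": 0,"z": 0,"rx": 0,"ry": 0.15,"rz": 0},{"x": 0,"y": 0,"z": 0,"rx": 0,"ry": 0.15,"rz": 0},{"x": 0,"y": 0,"z": 0,"rx": 0,"ry": 0.15,"rz": 0},{"x": 0,"y": 0,"z": 0,"rx": 0,"ry": 0.15,"rz": 0},{"x": 0,"y": 0,"z": 0,"rx": 0,"ry": 0.15,"rz": 0},{"x": 0,"y": 0,"z": 0,"rx": 0,"ry": 0.15,"rz": 0},{"x": 0,"y": 0,"z": 0,"rx": 0,"ry": 0.15,"rz": 0},{"x": 0,"y": 0,"z": 0,"rx": 0,"ry": 0.15,"rz": 0},{"x": 0,"y": 0,"z": 0,"rx": 0,"ry": 0.15,"rz": 0},{"x": 0,"y": 0,"z": 0,"rx": 0,"ry": 0.15,"rz": 0}]'

```text
clock: 9.12
position: [0.4811, 0.0862, 0.0981]
ee_rot: [-1.423, 0.782, -0.784]
force: [1.2, -1.3, -1.3]
width: 0.37
```

```bash
python3 - <<'E'
from h import *
go([.4795,.0852,.098],np.radians(137.4))
print(arm.observe()["ft_torque"])
im,c=shot("wrist","w6");tm,_=shot("top","t6")
crop(tm,190,180,290,260,8,"pics/t6c.png")
E
```

```text
clock 9.12 pos [0.4811 0.0862 0.0981] joints [-0.326  0.404  0.051  2.07  -0.032  0.666 -1.259] F [ 1.2 -1.3 -1.3] w 0.37
yaw x -1.005  y [ 0.002  0.001 -1.   ] z [0.844 0.536 0.002]
shift cm [ 0.    0.01 -0.19] len 0.19
rot [-1.00e-03  2.88e+00 -3.00e-03]
[-0.25068263 -0.08531229  0.08892747]
```

View pics/t6c.png

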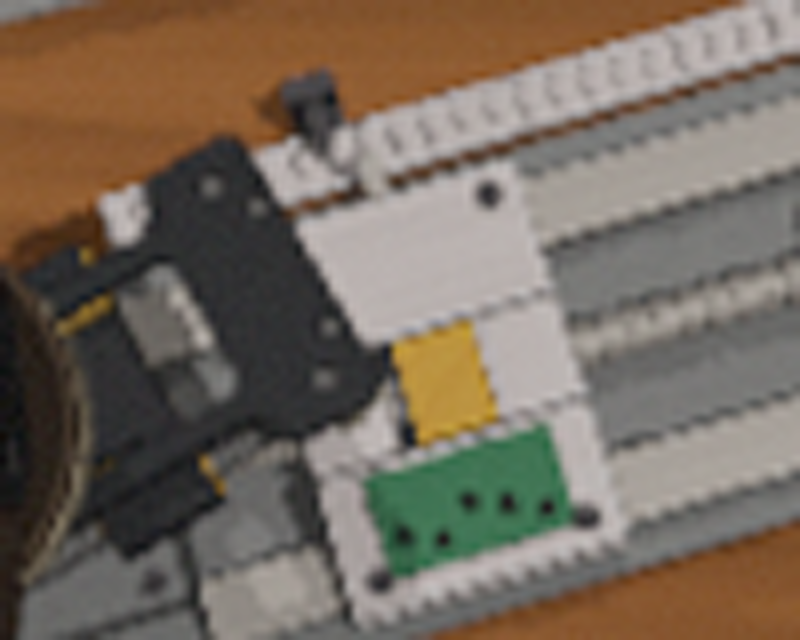

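View pics/w6.png

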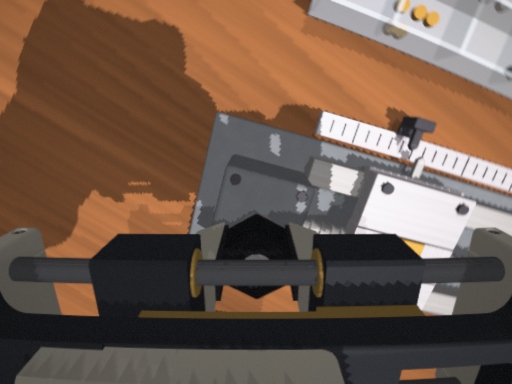

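```bash
python3 - <<'E'
from h import *
im,c=load("w6")
crop(im,370,100,470,175,8,"pics/w6c.png")
E
```

```text
(no output)
```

View pics/w6c.png

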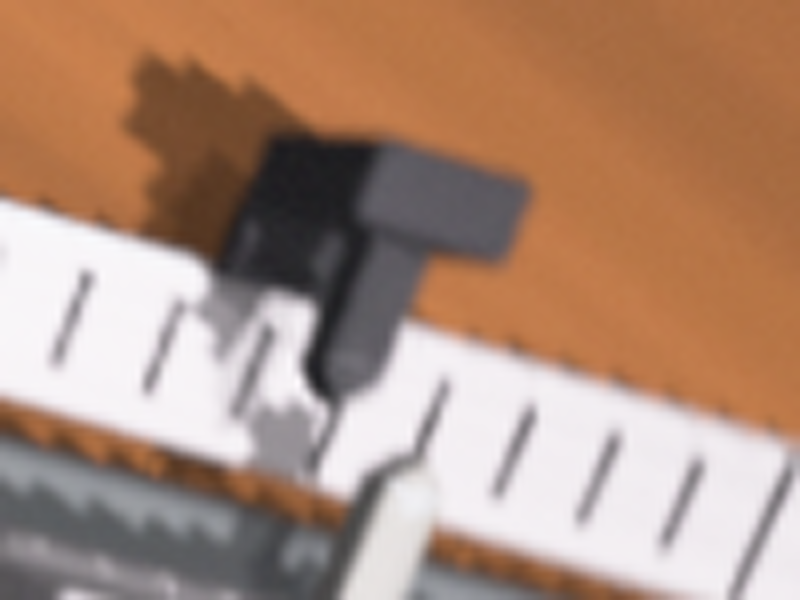

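```bash
python3 - <<'E'
from h import *
im,c=load("w6")
A=lambda x,y:(370+x/8-.45,100+y/8-.45)
d=np.array([.299,-.954]);d/=np.linalg.norm(d);e=np.array([-d[1],d[0]])
q=onz(c,A(345,398),.028);p=onz(c,A(410,458),.027)
print(q,p,(p-q)[:2]@d*1000,(q-p)[:2]@e*1000)
t=[onz(c,A(*a),.02)[:2] for a in [(70,315),(163,348),(253,370),(430,420),(513,450),(598,480),(682,505)]]
t=np.array(t);print(np.diff(t@d)*1000)
w=np.polyfit((t@d)[3:],(t@e)[3:],1);print("ticks dir slope vs d",w[0])
E
```

```text
[0.58348157 0.01310702 0.028     ] [0.58280377 0.0034161  0.027     ] 9.044665140865176 3.545058882865588
[ 9.97481496  9.4195729  19.15314181  9.44812128  9.80548603  9.65098408]
ticks dir slope vs d -0.026577425065384755
```

Request:
move_arm --series '[{"x": 0,"y": 0,"z": -0.1,"rx": 0,"ry": 0.15,"rz": 0},{"x": 0,"y": 0,"z": 0,"rx": 0,"ry": 0.13,"rz": 0},{"x": 0,"y": 0,"z": 0,"rx": 0,"ry": 0,"rz": 0}]'

```text
clock: 9.6
position: [0.4812, 0.086, 0.0981]
ee_rot: [-1.334, 0.983, -0.987]
force: [-0.5, -0.4, 1.3]
width: 0.369
```

```bash
python3 - <<'E'
from h import *
go([.4795,.0852,.098],np.radians(137.4))
im,c=shot("wrist","w7")
crop(im,340,80,480,185,5.7,"pics/w7c.png")
E
```

```text
clock 9.6 pos [0.4812 0.086  0.0981] joints [-0.381  0.403  0.122  2.076 -0.077  0.662 -1.479] F [-0.5 -0.4  1.3] w 0.369
yaw x -1.2706  y [ 0.004  0.001 -1.   ] z [0.955 0.296 0.004]
shift cm [ 0.02  0.01 -0.19] len 0.19
rot [-2.000e-03  2.614e+00 -5.000e-03]
```

View pics/w7c.png

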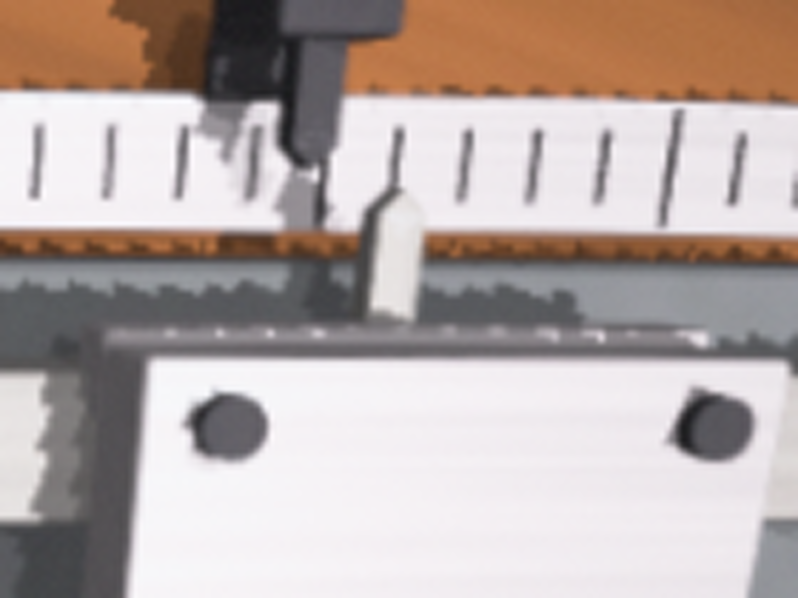

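```bash
python3 - <<'E'
from h import *
im,c=load("w7")
A=lambda x,y:(340+x/5.7-.4,80+y/5.7-.4)
d=np.array([.299,-.954]);d/=np.linalg.norm(d);e=np.array([-d[1],d[0]])
q=onz(c,A(316,162),.028);p=onz(c,A(405,188),.027)
print(q,p,(p-q)[:2]@d*1000,(q-p)[:2]@e*1000)
# direction of slide from strip edges
a=onz(c,A(0,232),.01);b=onz(c,A(798,238),.01);v=(b-a)[:2];print(np.degrees(np.arctan2(v[1],v[0])),np.degrees(np.arctan2(d[1],d[0])))
a=onz(c,A(148,357),.053);b=onz(c,A(790,365),.053);v=(b-a)[:2];print(np.degrees(np.arctan2(v[1],v[0])),np.linalg.norm(v))
E
```

```text
[0.58404043 0.01362111 0.028     ] [0.58490345 0.00071277 0.027     ] 12.575637135336644 3.037005661378908
-72.2359532705591 -72.59811208271995
-72.75610686199379 0.0777432697132156
```

Request:
move_arm --series '[{"x": 0,"y": 0,"z": -0.1,"rx": 0,"ry": -0.15,"rz": 0},{"x": 0,"y": 0,"z": 0,"rx": 0,"ry": -0.15,"rz": 0},{"x": 0,"y": 0,"z": 0,"rx": 0,"ry": -0.15,"rz": 0},{"x": 0,"y": 0,"z": 0,"rx": 0,"ry": -0.15,"rz": 0},{"x": 0,"y": 0,"z": 0,"rx": 0,"ry": -0.15,"rz": 0},{"x": 0,"y": 0,"z": 0,"rx": 0,"ry": -0.15,"rz": 0},{"x": 0,"y": 0,"z": 0,"rx": 0,"ry": -0.15,"rz": 0},{"x": 0,"y": 0,"z": 0,"rx": 0,"ry": -0.15,"rz": 0},{"x": 0,"y": 0,"z": 0,"rx": 0,"ry": -0.15,"rz": 0},{"x": 0,"y": 0,"z": 0,"rx": 0,"ry": -0.15,"rz": 0},{"x": 0,"y": 0,"z": 0,"rx": 0,"ry": -0.15,"rz": 0},{"x": 0,"y": 0,"z": 0,"rx": 0,"ry": -0.15,"rz": 0}]'

```text
clock: 11.15
position: [0.4795, 0.0865, 0.0982]
ee_rot: [-1.507, -0.52, 0.513]
force: [0.4, -0.0, -2.0]
width: 0.366
```

```bash
python3 - <<'E'
from h import *
go([.4795,.0852,.098],np.radians(137.4))
im,c=shot("wrist","w8");tm,_=shot("top","t8")
crop(tm,190,180,290,260,8,"pics/t8c.png")
E
```

```text
clock 11.15 pos [0.4795 0.0865 0.0982] joints [ 0.013  0.434 -0.388  2.047  0.247  0.701  0.128] F [ 0.4 -0.  -2. ] w 0.366
yaw x 0.66  y [ 0.003  0.003 -1.   ] z [-0.613  0.79  -0.   ]
shift cm [-0.09  0.02 -0.1 ] len 0.14
rot [ 0.004 -1.738  0.003]
```

View pics/t8c.png

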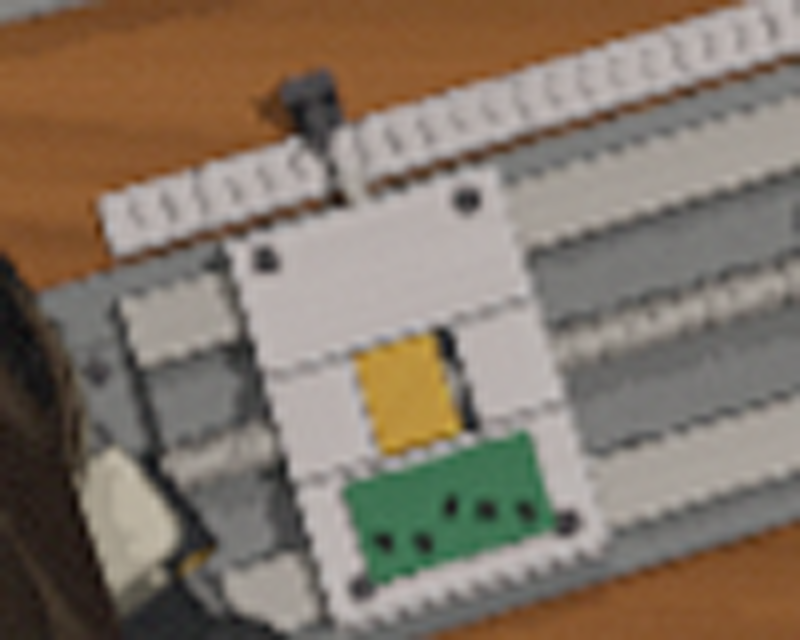

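View pics/w8.png

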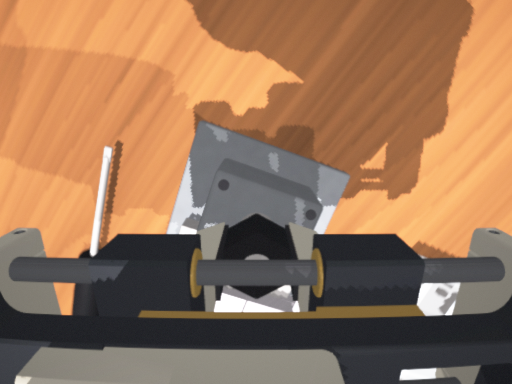

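Request:
move_arm --series '[{"x": 0,"y": 0,"z": 0,"rx": 0,"ry": 0,"rz": 0},{"x": 0,"y": 0,"z": 0,"rx": 0,"ry": 0,"rz": 0},{"x": -0.09,"y": 0,"z": -0.1,"rx": 0,"ry": 0,"rz": 0}]' --jaw 7.5

```text
clock: 11.62
position: [0.4795, 0.0854, 0.0983]
ee_rot: [-1.508, -0.515, 0.508]
force: [1.0, 0.9, -0.3]
width: 0.647
```

Request:
move_arm --series '[{"x": 0,"y": 0,"z": 0,"rx": 0,"ry": 0.17,"rz": 0},{"x": 0,"y": 0,"z": 0,"rx": 0,"ry": 0.17,"rz": 0},{"x": 0,"y": 0,"z": 0,"rx": 0,"ry": 0.17,"rz": 0},{"x": 0,"y": 0,"z": 0,"rx": 0,"ry": 0.17,"rz": 0},{"x": 0,"y": 0,"z": 0,"rx": 0,"ry": 0.17,"rz": 0},{"x": 0,"y": 0,"z": 0,"rx": 0,"ry": 0.17,"rz": 0}]'

```text
clock: 12.38
position: [0.4796, 0.0854, 0.0986]
ee_rot: [-1.544, 0.311, -0.317]
force: [-0.1, 0.0, -0.4]
width: 0.817
```

```bash
python3 - <<'E'
from h import *
go([.4797,.0857,.098],.66-2*np.pi/3)
E
```

```text
clock 12.38 pos [0.4796 0.0854 0.0986] joints [-0.197  0.405 -0.112  2.065  0.068  0.67  -0.754] F [-0.1  0.  -0.4] w 0.817
yaw x -0.4004  y [ 0.004  0.003 -1.   ] z [0.39  0.921 0.005]
shift cm [-0.    0.06  0.04] len 0.07
rot [-0.006  1.034  0.   ]
```

Request:
move_arm --series '[{"x": 0,"y": 0,"z": 0,"rx": 0,"ry": 0.17,"rz": 0},{"x": 0,"y": 0,"z": 0,"rx": 0,"ry": 0.17,"rz": 0},{"x": 0,"y": 0,"z": 0,"rx": 0,"ry": 0.17,"rz": 0},{"x": 0,"y": 0,"z": 0,"rx": 0,"ry": 0.17,"rz": 0},{"x": 0,"y": 0,"z": 0,"rx": 0,"ry": 0.17,"rz": 0},{"x": 0,"y": 0,"z": 0,"rx": 0,"ry": 0.17,"rz": 0}]'

```text
clock: 13.12
position: [0.4796, 0.0861, 0.0991]
ee_rot: [-1.254, 1.122, -1.125]
force: [-0.0, -0.2, -0.2]
width: 0.815
```

```bash
python3 - <<'E'
from h import *
go([.4797,.0857,.098],.66-2*np.pi/3)
im,c=shot("wrist","w9")
crop(im,340,80,480,185,5.7,"pics/w9c.png")
E
```

```text
clock 13.12 pos [0.4796 0.0861 0.0991] joints [-0.415  0.4    0.167  2.084 -0.11   0.66  -1.631] F [-0.  -0.2 -0.2] w 0.815
yaw x -1.4564  y [ 0.006  0.004 -1.   ] z [0.993 0.114 0.006]
shift cm [0.04 0.11 0.  ] len 0.11
rot [-0.006 -0.022 -0.003]
```

View pics/w9c.png

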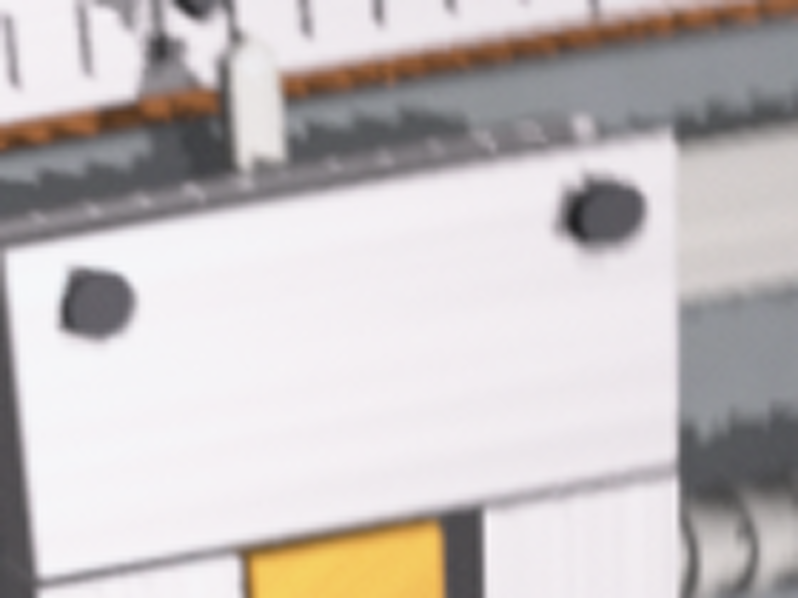

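View pics/w9.png

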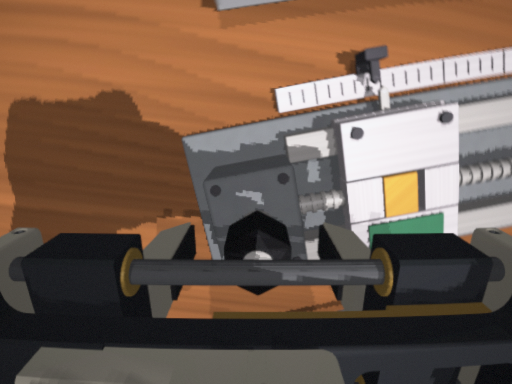

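```bash
python3 - <<'E'
from h import *
im,c=load("w9")
crop(im,340,35,430,115,8,"pics/w9d.png")
E
```

```text
(no output)
```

View pics/w9d.png

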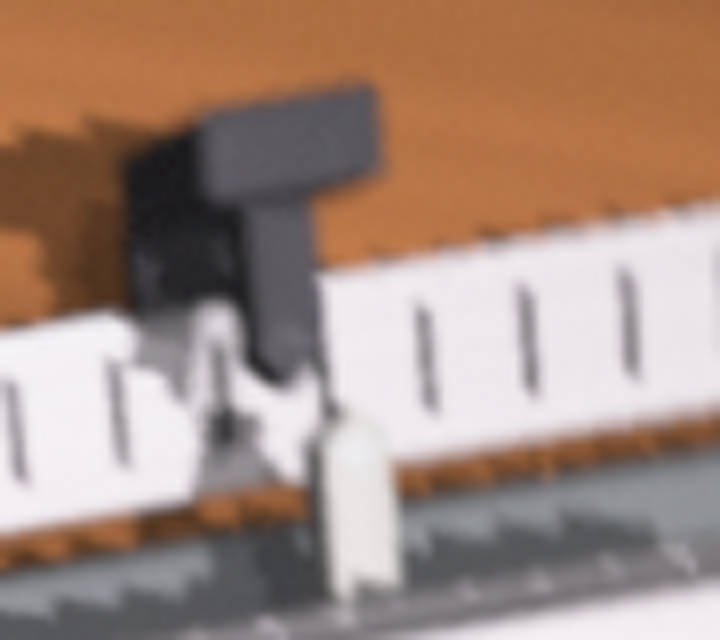

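```bash
python3 - <<'E'
from h import *
im,c=load("w9")
A=lambda x,y:(340+x/8-.44,35+y/8-.44)
d=np.array([.299,-.954]);d/=np.linalg.norm(d);e=np.array([-d[1],d[0]])
P=lambda x,y,z:onz(c,A(x,y),z)[:2]
q=P(294,368,.028);p=P(352,413,.027)
print(q,p,(p-q)@d*1000,(q-p)@e*1000)
for a,b,z in [((276.5,207),(292,358),.028),((356,445),(370,592),.027)]:
  v=P(*a,z)-P(*b,z);print(np.degrees(np.arctan2(v[1],v[0])), "centreline along", P(*a,z)@d*1000,P(*b,z)@d*1000)
v=P(720,205,.01)-P(320,275,.01);print(np.degrees(np.arctan2(v[1],v[0])))
print("widths",np.linalg.norm(P(322,450,.027)-P(390,440,.027)),np.linalg.norm(P(255,300,.028)-P(320,290,.028)))
E
```

```text
[0.58408349 0.01342837] [0.58118911 0.00702787] 5.241924346875605 4.676117045654248
18.051217745683196 centreline along 161.6275287625637 161.77158058437507
18.33158309363679 centreline along 167.23450622430283 167.44515397784716
-72.57828297233621
widths 0.006192992295935869 0.005793965663337469
```

Request:
move_arm --series '[{"x": 0.04,"y": 0.1,"z": 0,"rx": -0.006,"ry": -0.022,"rz": -0.003},{"x": 0,"y": 0,"z": 0,"rx": 0,"ry": 0,"rz": 0},{"x": 0,"y": 0,"z": 0,"rx": 0,"ry": 0,"rz": 0},{"x": 0,"y": 0,"z": 0,"rx": 0,"ry": 0,"rz": 0},{"x": 0,"y": 0,"z": 0,"rx": 0,"ry": 0,"rz": 0}]' --jaw 2.5

```text
clock: 13.8
position: [0.4797, 0.0856, 0.098]
ee_rot: [-1.272, 1.106, -1.106]
force: [0.6, -2.5, -1.0]
width: 0.364
```

```bash
python3 - <<'E'
from h import *
go([.4797,.0857,.098],.66-2*np.pi/3)
E
```

```text
clock 13.8 pos [0.4797 0.0856 0.098 ] joints [-0.412  0.404  0.162  2.079 -0.103  0.666 -1.613] F [ 0.6 -2.5 -1. ] w 0.364
yaw x -1.4319  y [-0. -0. -1.] z [ 0.99   0.138 -0.   ]
shift cm [-0.01  0.   -0.  ] len 0.02
rot [0.    0.002 0.   ]
```

Request:
move_arm --series '[{"x": 0,"y": 0,"z": 0,"rx": 0,"ry": -0.14,"rz": 0},{"x": 0,"y": 0,"z": 0,"rx": 0,"ry": -0.14,"rz": 0},{"x": 0,"y": 0,"z": 0,"rx": 0,"ry": -0.14,"rz": 0},{"x": 0,"y": 0,"z": 0,"rx": 0,"ry": -0.14,"rz": 0},{"x": 0,"y": 0,"z": 0,"rx": 0,"ry": 0,"rz": 0}]'

```text
clock: 14.42
position: [0.4798, 0.0853, 0.098]
ee_rot: [-1.465, 0.669, -0.669]
force: [0.7, 0.1, 0.4]
width: 0.37
```

```bash
python3 - <<'E'
from h import *
go([.4797,.0857,.098],.66-2*np.pi/3)
im,c=shot("wrist","w10")
crop(im,370,80,470,180,6,"pics/w10d.png")
E
```

```text
clock 14.43 pos [0.4798 0.0853 0.098 ] joints [-0.291  0.404  0.007  2.069 -0.005  0.669 -1.137] F [0.7 0.1 0.4] w 0.37
yaw x -0.8564  y [ 0. -0. -1.] z [0.755 0.655 0.   ]
shift cm [-0.04  0.    0.02] len 0.04
rot [-0.     0.578  0.   ]
```

View pics/w10d.png

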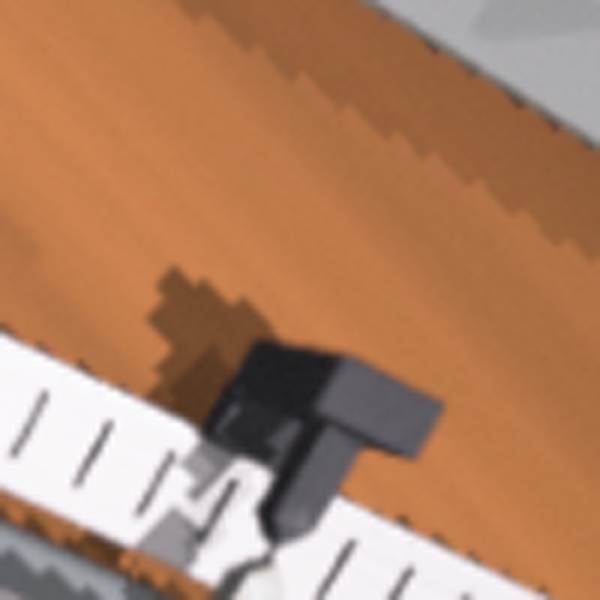

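```bash
python3 - <<'E'
from h import *
im,c=load("w10")
crop(im,380,130,460,205,8,"pics/w10e.png")
E
```

```text
(no output)
```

View pics/w10e.png

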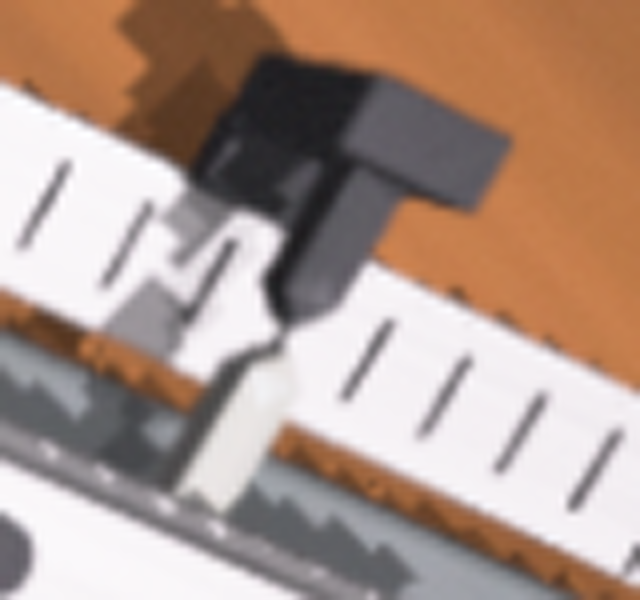

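```bash
python3 - <<'E'
from h import *
im,c=load("w10")
A=lambda x,y:(380+x/8-.44,130+y/8-.44)
d=np.array([.299,-.954]);d/=np.linalg.norm(d);e=np.array([-d[1],d[0]])
P=lambda x,y,z:onz(c,A(x,y),z)[:2]
for n,pts,z in [("clip",[(335,165),(398,195),(283,285),(345,305),(366,180),(314,295),(300,318)],.028),("ptr",[(180,490),(222,510),(238,370),(292,400),(201,500),(264,387),(274,352)],.027)]:
  for a in pts: v=P(*a,z); print(n,a,(v@d*1000).round(2),(v@e*1000).round(2))
E
```

```text
clip (335, 165) 156.49 575.27
clip (398, 195) 163.69 575.39
clip (283, 285) 158.0 563.42
clip (345, 305) 164.68 564.26
clip (366, 180) 160.03 575.31
clip (314, 295) 161.33 563.84
clip (300, 318) 161.27 561.37
ptr (180, 490) 160.09 541.89
ptr (222, 510) 165.09 541.84
ptr (238, 370) 158.99 554.54
ptr (292, 400) 165.56 554.18
ptr (201, 500) 162.59 541.86
ptr (264, 387) 162.28 554.15
ptr (274, 352) 161.33 557.51
```

Request:
move_arm --series '[{"x": 0,"y": 0,"z": 0,"rx": 0,"ry": -0.07,"rz": 0},{"x": 0,"y": 0,"z": 0,"rx": 0,"ry": 0,"rz": 0}]'

```text
clock: 14.72
position: [0.4799, 0.0853, 0.0981]
ee_rot: [-1.48, 0.62, -0.62]
force: [0.1, 0.8, -0.8]
width: 0.367
```

```bash
python3 - <<'E'
from h import *
go([.4797,.0857,.098],-1.267)
E
```

```text
clock 14.72 pos [0.4799 0.0853 0.0981] joints [-0.279  0.404 -0.009  2.068  0.006  0.67  -1.085] F [ 0.1  0.8 -0.8] w 0.367
yaw x -0.7935  y [ 0. -0. -1.] z [0.713 0.701 0.   ]
shift cm [-0.04  0.01  0.02] len 0.04
rot [-0.     0.474  0.   ]
```

Request:
move_arm --series '[{"x": 0,"y": 0,"z": 0,"rx": 0,"ry": 0,"rz": 0},{"x": 0,"y": 0,"z": 0,"rx": 0,"ry": 0,"rz": 0},{"x": 0,"y": 0,"z": 0,"rx": 0,"ry": 0,"rz": 0},{"x": 0,"y": -2,"z": 0,"rx": 0,"ry": 0,"rz": 0},{"x": 0,"y": -3,"z": 0,"rx": 0,"ry": 0.14,"rz": 0},{"x": 0,"y": -3,"z": 0,"rx": 0,"ry": 0.17,"rz": 0},{"x": 0,"y": 0,"z": 0,"rx": 0,"ry": 0.17,"rz": 0}]' --jaw 7.5

```text
clock: 15.6
position: [0.4794, 0.0852, 0.1801]
ee_rot: [-1.328, 1.004, -1.002]
force: [0.4, -0.1, -0.7]
width: 0.82
```

```bash
python3 - <<'E'
from h import *
d=np.array([.299,-.954]);d/=np.linalg.norm(d);e=np.array([-d[1],d[0]])
t=d*.161+e*.49
go([*t,.16],-1.267)
E
```

```text
clock 15.6 pos [0.4794 0.0852 0.1801] joints [-0.376  0.284  0.113  1.992 -0.042  0.87  -1.536] F [ 0.4 -0.1 -0.7] w 0.82
yaw x -1.2945  y [-0.001  0.    -1.   ] z [ 0.962  0.273 -0.001]
shift cm [9.87 2.01 0.98] len 10.12
rot [ 0.001 -0.028 -0.   ]
```

Request:
move_arm --series '[{"x": 5,"y": 0.8,"z": 0.5,"rx": 0,"ry": -0.028,"rz": 0},{"x": 4.9,"y": 0.7,"z": 0.5,"rx": 0,"ry": 0,"rz": 0},{"x": 0,"y": 0,"z": 0,"rx": 0,"ry": 0,"rz": 0}]'

```text
clock: 15.98
position: [0.5189, -0.0074, 0.1657]
ee_rot: [-1.336, 0.983, -0.984]
force: [-1.3, 1.1, 0.5]
width: 0.814
```

```bash
python3 - <<'E'
from h import *
d=np.array([.299,-.954]);d/=np.linalg.norm(d);e=np.array([-d[1],d[0]])
t=d*.161+e*.49
go([*t,.16],-1.267)
im,c=shot("wrist","w11")
q=proj(c,[.584,.0135,.028]);print(q)
x,y=int(q[0]),int(q[1])
crop(im,x-45,y-35,x+45,y+40,8,"pics/w11c.png");print(x,y)
E
```

```text
clock 15.97 pos [ 0.5189 -0.0074  0.1657] joints [-0.201  0.349  0.145  1.94  -0.067  0.856 -1.289] F [-1.3  1.1  0.5] w 0.814
yaw x -1.2681  y [ 0.001  0.001 -1.   ] z [0.955 0.298 0.002]
shift cm [-0.12  0.57 -0.3 ] len 0.66
rot [-0.002 -0.001 -0.   ]
(np.float64(256.1855915035168), np.float64(116.30208972285794))
256 116
```

View pics/w11c.png

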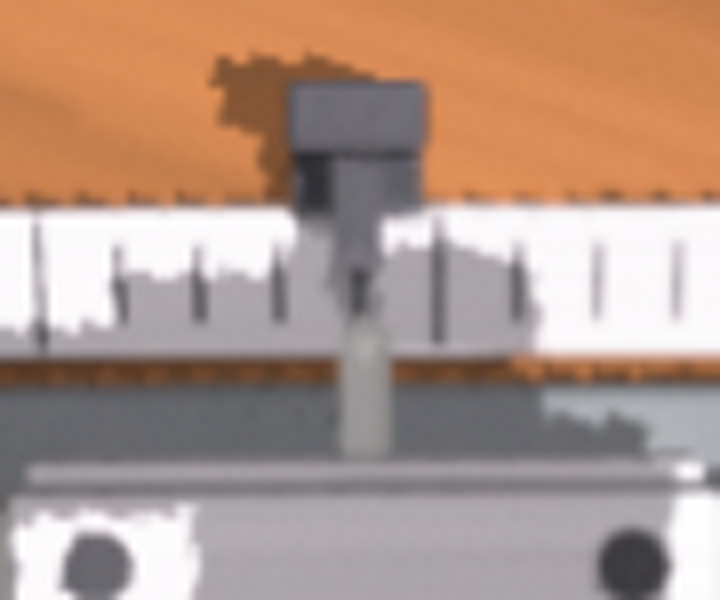

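View pics/w11.png

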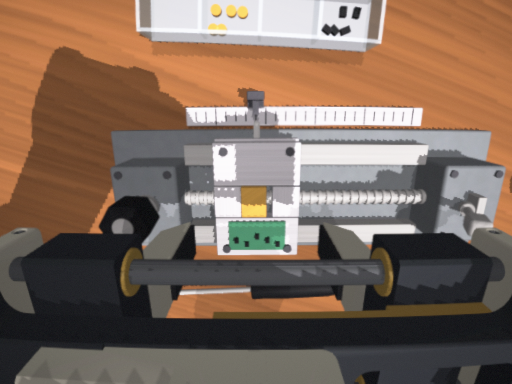

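```bash
python3 - <<'E'
from h import *
im,c=load("w11")
g=cv2.cvtColor(im,cv2.COLOR_BGR2GRAY).astype(int)
for r in list(range(93,126))+list(range(126,139)): print(r,g[r,246:270].tolist())
E
```

```text
93 [87, 93, 108, 111, 109, 107, 108, 110, 110, 112, 111, 110, 110, 112, 111, 113, 112, 113, 124, 155, 158, 158, 157, 157]
94 [87, 91, 108, 112, 109, 110, 109, 110, 111, 112, 111, 108, 109, 110, 113, 113, 112, 112, 124, 156, 158, 159, 159, 159]
95 [89, 92, 109, 110, 109, 108, 108, 111, 110, 111, 110, 107, 110, 113, 112, 112, 110, 110, 124, 155, 158, 158, 158, 158]
96 [88, 92, 107, 108, 107, 108, 108, 109, 110, 109, 108, 109, 112, 112, 112, 109, 110, 110, 122, 152, 158, 159, 158, 158]
97 [88, 91, 106, 106, 107, 109, 107, 107, 108, 108, 108, 110, 110, 111, 110, 109, 109, 110, 123, 153, 156, 157, 157, 159]
98 [88, 89, 100, 103, 103, 103, 106, 105, 103, 104, 104, 103, 106, 106, 105, 105, 105, 111, 127, 154, 156, 157, 155, 155]
99 [89, 82, 86, 86, 87, 87, 90, 89, 89, 92, 94, 92, 94, 89, 89, 91, 95, 112, 139, 158, 159, 158, 158, 157]
100 [86, 65, 52, 49, 51, 53, 66, 80, 76, 80, 78, 79, 76, 73, 70, 72, 84, 110, 149, 159, 160, 160, 159, 159]
101 [83, 70, 53, 49, 50, 56, 78, 102, 103, 103, 98, 97, 95, 92, 92, 94, 103, 122, 152, 161, 161, 160, 160, 160]
102 [78, 75, 65, 50, 51, 58, 79, 103, 107
[... 3737 characters left out ...]
 151, 152, 151, 145, 133, 110, 103, 104, 104, 105, 104, 105, 104, 104, 104]
134 [102, 102, 100, 102, 102, 101, 102, 122, 148, 150, 152, 149, 143, 132, 109, 104, 102, 103, 103, 105, 104, 103, 104, 104]
135 [102, 103, 102, 101, 103, 101, 106, 126, 147, 150, 151, 150, 144, 131, 109, 103, 104, 104, 102, 103, 104, 104, 104, 103]
136 [103, 101, 101, 101, 102, 102, 106, 123, 146, 149, 149, 148, 142, 132, 109, 103, 104, 104, 104, 104, 104, 105, 105, 103]
137 [105, 105, 104, 107, 106, 106, 107, 117, 138, 141, 141, 140, 136, 125, 111, 108, 107, 108, 108, 107, 108, 109, 107, 109]
138 [122, 123, 123, 125, 124, 125, 121, 125, 134, 135, 136, 136, 132, 127, 124, 125, 128, 127, 125, 123, 124, 124, 128, 129]
```

Request:
move_arm --series '[{"x": -5,"y": -0.7,"z": -0.5,"rx": 0,"ry": -0.16,"rz": 0},{"x": -4.0,"y": 0,"z": -2.0,"rx": 0,"ry": -0.16,"rz": 0},{"x": 0,"y": 0,"z": 0,"rx": 0,"ry": -0.15,"rz": 0},{"x": 0,"y": 0,"z": 0,"rx": 0,"ry": 0,"rz": 0}]'

```text
clock: 16.52
position: [0.4594, 0.0742, 0.1734]
ee_rot: [-1.48, 0.609, -0.608]
force: [0.2, -0.2, 0.6]
width: 0.816
```

```bash
python3 - <<'E'
from h import *
go([.4797,.0855,.098],-.7935)
E
```

```text
clock 16.52 pos [0.4594 0.0742 0.1734] joints [-0.277  0.261  0.005  2.043 -0.006  0.836 -1.047] F [ 0.2 -0.2  0.6] w 0.816
yaw x -0.7791  y [ 0.001  0.004 -1.   ] z [0.703 0.712 0.003]
shift cm [0.66 7.55 2.2 ] len 7.89
rot [-0.003  0.014 -0.002]
```

Request:
move_arm --series '[{"x": 0.66,"y": 1.0,"z": 2.2,"rx": 0,"ry": 0.014,"rz": 0},{"x": 0,"y": 3.0,"z": 0,"rx": 0,"ry": 0,"rz": 0},{"x": 0,"y": 2.0,"z": 0,"rx": 0,"ry": 0,"rz": 0},{"x": 0,"y": 0,"z": 0,"rx": 0,"ry": 0,"rz": 0}]'

```text
clock: 17.02
position: [0.4805, 0.0878, 0.1127]
ee_rot: [-1.472, 0.631, -0.631]
force: [-0.5, 0.1, 1.2]
width: 0.819
```

```bash
python3 - <<'E'
from h import *
go([.4797,.0855,.098],-.7935)
E
```

```text
clock 17.02 pos [0.4805 0.0878 0.1127] joints [-0.292  0.381  0.007  2.056 -0.01   0.702 -1.087] F [-0.5  0.1  1.2] w 0.819
yaw x -0.8082  y [ 0.002  0.005 -1.   ] z [0.723 0.691 0.005]
shift cm [ 0.11  1.47 -0.22] len 1.49
rot [-0.005 -0.015 -0.002]
```

Request:
move_arm --series '[{"x": 0.11,"y": 1.45,"z": -0.22,"rx": -0.005,"ry": -0.015,"rz": 0},{"x": 0,"y": 0,"z": 0,"rx": 0,"ry": 0,"rz": 0}]'

```text
clock: 17.27
position: [0.4802, 0.0856, 0.0983]
ee_rot: [-1.479, 0.622, -0.62]
force: [0.5, 0.8, 0.3]
width: 0.817
```

```bash
python3 - <<'E'
from h import *
go([.4797,.0855,.098],-.7935)
E
```

```text
clock 17.27 pos [0.4802 0.0856 0.0983] joints [-0.289  0.404  0.005  2.067 -0.005  0.67  -1.075] F [0.5 0.8 0.3] w 0.817
yaw x -0.7949  y [-0.001  0.001 -1.   ] z [0.714 0.7   0.001]
shift cm [-0.03  0.03 -0.04] len 0.06
rot [-0.001 -0.001 -0.001]
```

Request:
move_arm --series '[{"x": 0,"y": 0,"z": 0,"rx": 0,"ry": 0,"rz": 0},{"x": 0,"y": 0,"z": 0,"rx": 0,"ry": 0,"rz": 0},{"x": 0,"y": 0,"z": 0,"rx": 0,"ry": 0,"rz": 0},{"x": 0,"y": 0,"z": 0,"rx": 0,"ry": 0,"rz": 0},{"x": 0,"y": 0,"z": 0,"rx": 0,"ry": -0.13,"rz": 0},{"x": 0,"y": 0,"z": 0,"rx": 0,"ry": 0,"rz": 0}]' --jaw 2.5

```text
clock: 18.02
position: [0.4807, 0.0862, 0.0997]
ee_rot: [-1.505, 0.519, -0.52]
force: [-0.3, -0.2, -2.6]
width: 0.369
```

```bash
python3 - <<'E'
from h import *
go([.4797,.0855,.098],-.7935)
E
```

```text
clock 18.02 pos [0.4807 0.0862 0.0997] joints [-0.262  0.402 -0.031  2.064  0.016  0.673 -0.966] F [-0.3 -0.2 -2.6] w 0.369
yaw x -0.6637  y [ 0.001  0.002 -1.   ] z [0.616 0.788 0.003]
shift cm [-0.03  0.17 -0.12] len 0.21
rot [-0.003  0.13  -0.001]
```

Request:
move_arm --series '[{"x": 0,"y": 0,"z": 0,"rx": 0,"ry": 0,"rz": 0},{"x": 0,"y": 0,"z": 0,"rx": 0,"ry": 0,"rz": 0},{"x": 0,"y": 0,"z": 0,"rx": 0,"ry": 0,"rz": 0},{"x": 0,"y": -2,"z": 0,"rx": 0,"ry": 0,"rz": 0},{"x": 0,"y": -3,"z": 0,"rx": 0,"ry": 0.15,"rz": 0},{"x": 0,"y": -3,"z": 0,"rx": 0,"ry": 0.15,"rz": 0},{"x": 0,"y": 0,"z": 0,"rx": 0,"ry": 0.15,"rz": 0},{"x": 0,"y": 0,"z": 0,"rx": 0,"ry": 0.14,"rz": 0}]' --jaw 7.5

```text
clock: 19.02
position: [0.4807, 0.0856, 0.1825]
ee_rot: [-1.329, 0.993, -0.992]
force: [0.2, -1.0, 0.1]
width: 0.819
```

```bash
python3 - <<'E'
from h import *
d=np.array([.299,-.954]);d/=np.linalg.norm(d);e=np.array([-d[1],d[0]])
t=d*.161+e*.49
go([*t,.16],-1.267)
E
```

```text
clock 19.02 pos [0.4807 0.0856 0.1825] joints [-0.374  0.281  0.111  1.989 -0.043  0.872 -1.52 ] F [ 0.2 -1.   0.1] w 0.819
yaw x -1.2807  y [ 0.001  0.003 -1.   ] z [0.958 0.286 0.002]
shift cm [9.89 2.23 0.7 ] len 10.16
rot [-0.002 -0.014 -0.002]
```

Request:
move_arm --series '[{"x": 5,"y": 1.1,"z": 0.35,"rx": 0,"ry": -0.014,"rz": 0},{"x": 4.9,"y": 1.1,"z": 0.35,"rx": 0,"ry": 0,"rz": 0},{"x": 0,"y": 0,"z": 0,"rx": 0,"ry": 0,"rz": 0}]'

```text
clock: 19.4
position: [0.518, -0.0078, 0.1605]
ee_rot: [-1.332, 0.981, -0.983]
force: [-0.7, -0.4, 0.9]
width: 0.815
```

```bash
python3 - <<'E'
from h import *
go([.5156,-.0075,.16],-1.267)
im,c=shot("wrist","w12")
q=proj(c,[.584,.0135,.028]);x,y=int(q[0]),int(q[1]);print(x,y)
crop(im,x-45,y-35,x+45,y+40,8,"pics/w12c.png")
crop(im,x-60,y+0,x+60,y+100,6,"pics/w12n.png")
g=cv2.cvtColor(im,cv2.COLOR_BGR2GRAY).astype(int)
for r in list(range(y-14,y+22)): print(r,g[r,x-10:x+14].tolist())
E
```

```text
clock 19.4 pos [ 0.518  -0.0078  0.1605] joints [-0.199  0.353  0.146  1.949 -0.072  0.84  -1.282] F [-0.7 -0.4  0.9] w 0.815
yaw x -1.2677  y [ 0.004  0.003 -1.   ] z [0.954 0.298 0.005]
shift cm [-0.1   0.05 -0.22] len 0.25
rot [-0.005 -0.001 -0.002]
256 115
101 [81, 70, 67, 53, 51, 55, 78, 104, 109, 109, 109, 107, 100, 96, 94, 95, 98, 116, 145, 160, 163, 162, 162, 160]
102 [80, 84, 84, 62, 52, 56, 79, 103, 107, 110, 111, 109, 107, 101, 95, 95, 97, 110, 145, 159, 162, 162, 161, 163]
103 [88, 90, 84, 53, 50, 55, 79, 104, 108, 109, 111, 111, 107, 101, 95, 94, 98, 113, 143, 158, 160, 160, 161, 161]
104 [88, 83, 75, 53, 49, 53, 79, 104, 107, 111, 111, 109, 108, 104, 99, 95, 97, 110, 131, 143, 155, 159, 158, 153]
105 [95, 83, 64, 57, 52, 54, 77, 105, 109, 109, 110, 112, 110, 107, 105, 101, 102, 108, 114, 128, 148, 152, 153, 143]
106 [174, 126, 77, 67, 66, 64, 80, 107, 107, 110, 110, 111, 111, 116, 117, 116, 126, 139, 172, 198, 193, 209, 213, 212]
107 [242, 213, 133, 101, 98, 99, 99, 106, 108, 109, 111, 112, 124, 163, 181, 173, 191, 205, 233, 240, 230, 249, 250, 250]
108 [250, 244, 177, 
[... 2826 characters left out ...]
1, 152, 152, 148, 139, 118, 101, 104, 103, 102, 103, 103, 103, 102, 102, 102]
132 [102, 103, 103, 104, 102, 102, 113, 144, 150, 153, 153, 147, 140, 120, 104, 104, 103, 105, 105, 103, 103, 103, 103, 104]
133 [103, 103, 101, 102, 102, 102, 110, 143, 150, 152, 152, 147, 139, 120, 105, 101, 103, 102, 102, 104, 104, 103, 104, 104]
134 [102, 101, 101, 102, 99, 101, 103, 140, 150, 152, 152, 148, 141, 120, 104, 102, 102, 103, 104, 103, 103, 104, 105, 105]
135 [102, 102, 101, 103, 101, 97, 102, 138, 149, 150, 152, 149, 141, 120, 103, 104, 103, 104, 102, 103, 105, 105, 104, 104]
136 [102, 101, 103, 102, 102, 102, 109, 140, 149, 151, 149, 147, 139, 116, 105, 103, 103, 103, 104, 104, 105, 106, 103, 106]
```

View pics/w12c.png

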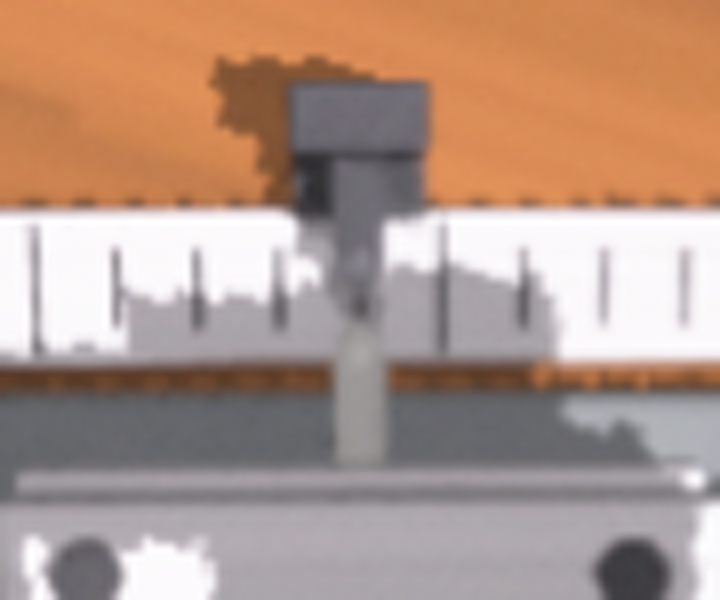

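View pics/w12n.png

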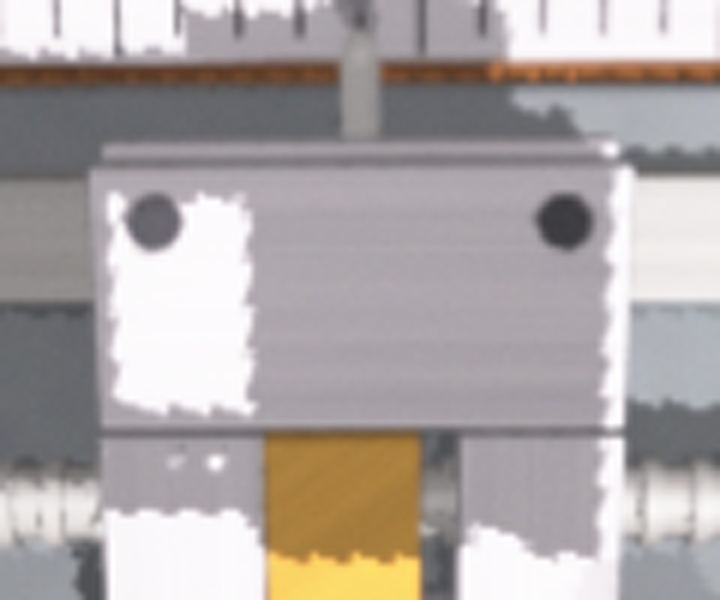

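Request:
move_arm --series '[{"x": 3,"y": -3,"z": 0,"rx": 0,"ry": 0,"rz": 0},{"x": 3,"y": -3,"z": 0,"rx": 0,"ry": 0,"rz": 0},{"x": 3,"y": -1,"z": 0,"rx": 0,"ry": -0.17,"rz": 0},{"x": 0,"y": 0,"z": 0,"rx": 0,"ry": -0.175,"rz": 0},{"x": 0,"y": 0,"z": 0,"rx": 0,"ry": -0.175,"rz": 0},{"x": 0,"y": 0,"z": 0,"rx": 0,"ry": -0.175,"rz": 0},{"x": 0,"y": 0,"z": 0,"rx": 0,"ry": -0.175,"rz": 0},{"x": 0,"y": 0,"z": 0,"rx": 0,"ry": -0.175,"rz": 0},{"x": 0,"y": 0,"z": 0,"rx": 0,"ry": -0.175,"rz": 0},{"x": 0,"y": 0,"z": 0,"rx": 0,"ry": -0.175,"rz": 0},{"x": 0,"y": 0,"z": 0,"rx": 0,"ry": -0.175,"rz": 0}]' --jaw 5

```text
clock: 20.82
position: [0.5438, -0.0764, 0.235]
ee_rot: [-1.542, -0.296, 0.287]
force: [-0.2, 0.5, -0.0]
width: 0.545
```

```bash
python3 - <<'E'
from h import *
d=np.array([.2991,-.9542]);piv=np.array([.4797,.0855])+.3*d
t=piv+.06*d
go([*t,.24],.304)
E
```

```text
clock 20.82 pos [ 0.5438 -0.0764  0.235 ] joints [ 0.162  0.329 -0.148  1.766  0.043  1.047  0.372] F [-0.2  0.5 -0. ] w 0.545
yaw x 0.3715  y [ 0.004  0.01  -1.   ] z [-0.363  0.932  0.008]
shift cm [ -2.53  -0.67 -18.5 ] len 18.68
rot [-0.008  0.068  0.007]
```

Request:
move_arm --series '[{"x": -0.9,"y": -0.2,"z": -6,"rx": -0.008,"ry": 0,"rz": 0},{"x": -0.8,"y": -0.2,"z": -6,"rx": 0,"ry": 0,"rz": 0},{"x": -0.8,"y": -0.2,"z": -6,"rx": 0,"ry": 0,"rz": 0},{"x": 0,"y": 0,"z": 0,"rx": 0,"ry": 0.068,"rz": 0}]'

```text
clock: 21.32
position: [0.5893, -0.2499, 0.2415]
ee_rot: [-1.553, -0.255, 0.24]
force: [0.7, 0.5, 0.7]
width: 0.542
```

```bash
python3 - <<'E'
from h import *
d=np.array([.2991,-.9542]);piv=np.array([.4797,.0855])+.3*d
t=piv+.06*d
go([*t,.24],.304)
im,c=shot("wrist","w13")
h=[*(piv-d*.065*np.sin(.45)),.05+.065*np.cos(.45)]
print("exp head",np.round(h,4),proj(c,h))
E
```

```text
clock 21.32 pos [ 0.5893 -0.2499  0.2415] joints [ 0.367  0.462 -0.067  1.538  0.025  1.135  0.612] F [0.7 0.5 0.7] w 0.542
yaw x 0.3154  y [ 0.008  0.005 -1.   ] z [-0.31   0.951  0.002]
shift cm [-0.44  0.14 -0.71] len 0.85
rot [-0.002  0.011  0.01 ]
exp head [ 0.561  -0.1738  0.1085] (np.float64(252.14782647132648), np.float64(103.51441742974349))
```

View pics/w13.png

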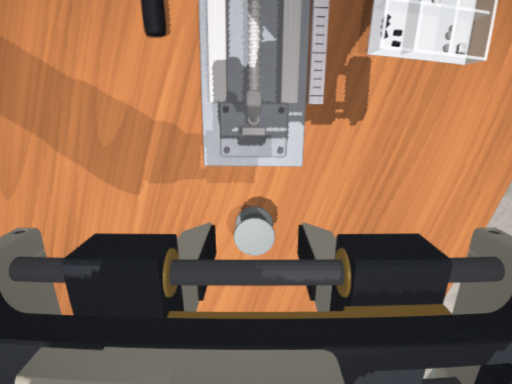

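```bash
python3 - <<'E'
from h import *
im,c=load("w13")
crop(im,200,70,310,170,7,"pics/w13c.png")
d=np.array([.2991,-.9542]);piv=np.array([.4797,.0855])+.3*d
for r in (54,76):
    print(proj(c,[*(piv-d*r/1000*np.sin(.45)),.05+r/1000*np.cos(.45)]))
E
```

```text
(np.float64(252.14595585763152), np.float64(108.86944228424636))
(np.float64(252.15007148666692), np.float64(97.70627823271403))
```

View pics/w13c.png

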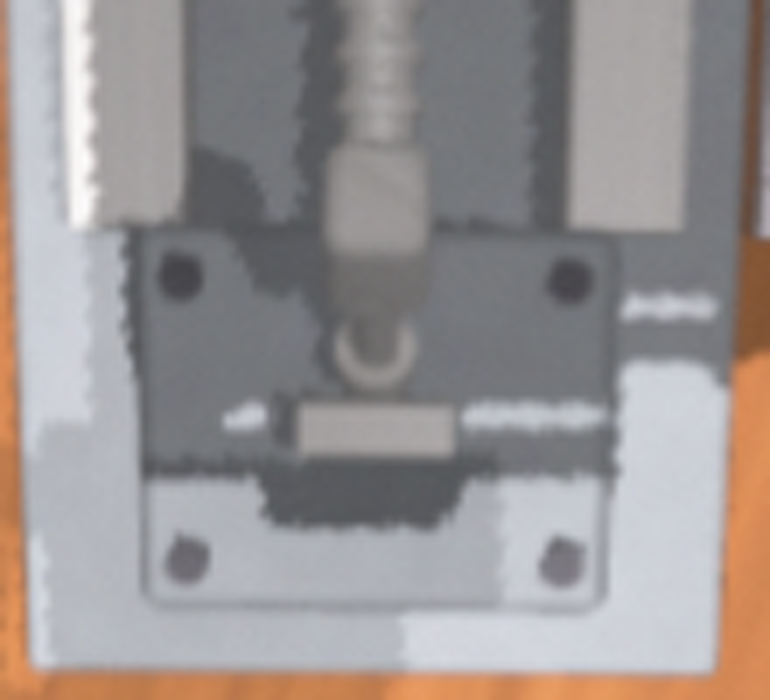

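```bash
cat >> h.py <<'E'
d3=np.array([.2991,-.9542,0]);e3=np.array([.9542,.2991,0]);up=np.array([0,0,1.])
HEAD=np.array([.5623,-.1734,.1085]); PIV=HEAD+d3*.065*np.sin(.45)-up*.065*np.cos(.45)
def tilt(lock,r,back=0):
    """world TCP and rotation for bat at lock angle, radius r"""
    a=.45-lock
    y=-up*np.cos(a)+d3*np.sin(a); G=np.c_[e3,y,np.cross(e3,y)]
    return PIV-y*(r+back),G
def goG(p,G):
    o,M,q=st()
    print("clock",round(o["clock"],2),"pos",q.round(4),"j",np.round(o["joints"],2),"F",np.round(o["force"],1),"T",np.round(o["ft_torque"],2),"w",round(o["width"]*9.18,2))
    print("shift cm",(M.T@(p-q)*100).round(2),"rot",Ro.from_matrix(M.T@G).as_rotvec().round(3))
    a=np.arctan2(M[:,1]@d3,-M[:,1]@up); v=q-PIV
    print("tool lock-angle",round(.45-a,3),"TCP polar: r",round(np.linalg.norm(v)*1000,1),"lock",round(.45+np.arctan2(v@d3,v[2]),3),"side",round(v@e3*1000,1))
E
python3 - <<'E'
from h import *
goG(*tilt(0,.065,.06))
E
```

```text
clock 21.38 pos [ 0.5898 -0.2463  0.2415] j [ 0.36  0.46 -0.07  1.54  0.02  1.14  0.61] F [0.3 1.  0.4] T [ 0.06 -0.13 -0.  ] w 4.97
shift cm [-0.41  7.94 10.35] rot [-0.454  0.009  0.013]
tool lock-angle 0.454 TCP polar: r 197.9 lock 0.703 side 4.4
```

Request:
move_arm --series '[{"x": 0,"y": 0,"z": 0,"rx": -0.15,"ry": 0.006,"rz": 0.005},{"x": 0,"y": 0,"z": 0,"rx": -0.15,"ry": 0.005,"rz": 0.005},{"x": 0,"y": 0,"z": 0,"rx": -0.14,"ry": 0,"rz": 0},{"x": 0,"y": 0,"z": 0,"rx": 0,"ry": 0,"rz": 0}]'

```text
clock: 21.88
position: [0.5915, -0.2381, 0.2414]
ee_rot: [-1.993, -0.319, 0.195]
force: [-0.3, -0.1, 0.5]
width: 0.547
```

```bash
python3 - <<'E'
from h import *
goG(*tilt(0,.065,.06))
E
```

```text
clock 21.88 pos [ 0.5915 -0.2381  0.2414] j [0.02 0.35 0.08 1.81 0.5  0.86 0.09] F [-0.3 -0.1  0.5] T [ 0.51  0.13 -0.03] w 5.02
shift cm [-0.79  2.98 12.12] rot [-0.007  0.007  0.009]
tool lock-angle 0.007 TCP polar: r 196.2 lock 0.667 side 8.5
```

Request:
move_arm --series '[{"x": -0.4,"y": 0,"z": 4.1,"rx": 0,"ry": 0,"rz": 0},{"x": -0.4,"y": 0,"z": 4.1,"rx": 0,"ry": 0,"rz": 0},{"x": 0,"y": 1.0,"z": 3.9,"rx": 0,"ry": 0,"rz": 0},{"x": 0,"y": 0,"z": 0,"rx": 0,"ry": 0,"rz": 0}]'

```text
clock: 22.38
position: [0.5515, -0.1375, 0.1813]
ee_rot: [-1.984, -0.316, 0.195]
force: [0.9, 0.2, 0.7]
width: 0.546
```

```bash
python3 - <<'E'
from h import *
goG(*tilt(0,.065,0))
im,c=shot("wrist","w14");print(proj(c,HEAD))
E
```

```text
clock 22.38 pos [ 0.5515 -0.1375  0.1813] j [-0.16  0.35  0.06  1.98  0.58  0.79 -0.2 ] F [0.9 0.2 0.7] T [0.42 0.06 0.06] w 5.01
shift cm [-0.12  8.19 -0.35] rot [-0.018  0.006  0.009]
tool lock-angle 0.018 TCP polar: r 146.9 lock -0.014 side 0.4
(np.float64(256.0245708402073), np.float64(209.09099257055587))
```

View pics/w14.png

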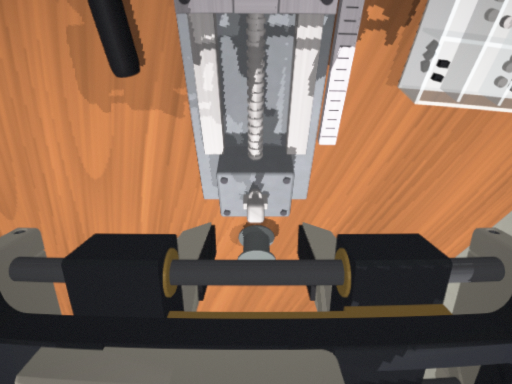

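Request:
move_arm --series '[{"x": -0.05,"y": 2.5,"z": -0.35,"rx": -0.018,"ry": 0.006,"rz": 0.009},{"x": 0,"y": 2.5,"z": 0,"rx": 0,"ry": 0,"rz": 0},{"x": 0,"y": 0,"z": 0,"rx": 0,"ry": 0,"rz": 0}]'

```text
clock: 22.8
position: [0.5622, -0.1679, 0.1416]
ee_rot: [-2.005, -0.301, 0.181]
force: [-0.5, -0.1, 0.9]
width: 0.546
```

```bash
python3 - <<'E'
from h import *
goG(*tilt(0,.065,0))
im,c=shot("wrist","w15")
for r in (.054,.065,.076): print(proj(c,tilt(0,r)[0]))
crop(im,190,160,330,290,4.5,"pics/w15c.png")
E
```

```text
clock 22.8 pos [ 0.5622 -0.1679  0.1416] j [-0.14  0.43  0.1   2.    0.64  0.7  -0.25] F [-0.5 -0.1  0.9] T [ 0.46  0.03 -0.01] w 5.01
shift cm [-0.17  3.21  0.97] rot [ 0.002 -0.01   0.001]
tool lock-angle -0.002 TCP polar: r 97.6 lock 0.099 side 1.6
(np.float64(255.2651863467007), np.float64(210.19752560794137))
(np.float64(255.23034019095775), np.float64(216.13712701785244))
(np.float64(255.19133350199604), np.float64(222.79627233111702))
```

View pics/w15c.png

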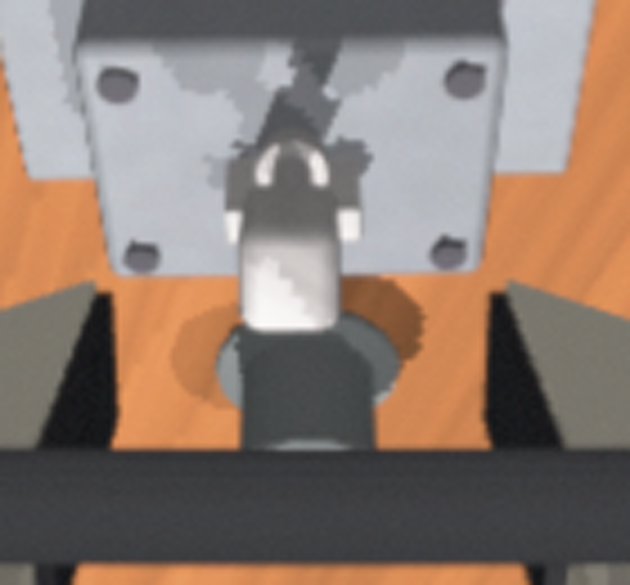

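Request:
move_arm --series '[{"x": -0.17,"y": 0.5,"z": 0.97,"rx": 0,"ry": -0.01,"rz": 0},{"x": 0,"y": 1.5,"z": 0,"rx": 0,"ry": 0,"rz": 0},{"x": 0,"y": 0,"z": 0,"rx": 0,"ry": 0,"rz": 0}]'

```text
clock: 23.22
position: [0.5625, -0.1678, 0.1212]
ee_rot: [-2.004, -0.311, 0.187]
force: [-0.2, -0.6, -0.1]
width: 0.548
```

```bash
python3 - <<'E'
from h import *
goG(*tilt(0,.065,0))
E
```

```text
clock 23.23 pos [ 0.5625 -0.1678  0.1212] j [-0.14  0.46  0.11  2.02  0.67  0.65 -0.28] F [-0.2 -0.6 -0.1] T [ 0.48  0.04 -0.04] w 5.03
shift cm [-0.19  1.37  0.08] rot [ 0.002 -0.001  0.005]
tool lock-angle -0.002 TCP polar: r 78.8 lock 0.01 side 1.9
```

Request:
move_arm --series '[{"x": -0.19,"y": 0.8,"z": 0.08,"rx": 0,"ry": 0,"rz": 0},{"x": 0,"y": 0.5,"z": 0,"rx": 0,"ry": 0,"rz": 0},{"x": 0,"y": 0,"z": 0,"rx": 0,"ry": 0,"rz": 0}]'

```text
clock: 23.6
position: [0.5623, -0.1733, 0.1084]
ee_rot: [-2.004, -0.311, 0.188]
force: [-0.8, 0.1, 0.6]
width: 0.542
```

```bash
python3 - <<'E'
from h import *
goG(*tilt(0,.065,0))
im,c=shot("wrist","w16")
crop(im,190,160,330,290,4.5,"pics/w16c.png")
E
```

```text
clock 23.6 pos [ 0.5623 -0.1733  0.1084] j [-0.14  0.48  0.12  2.03  0.69  0.62 -0.3 ] F [-0.8  0.1  0.6] T [ 0.49  0.03 -0.03] w 4.97
shift cm [-0.   -0.   -0.01] rot [ 0.002 -0.001  0.005]
tool lock-angle -0.002 TCP polar: r 65.0 lock -0.002 side 0.0
```

View pics/w16c.png

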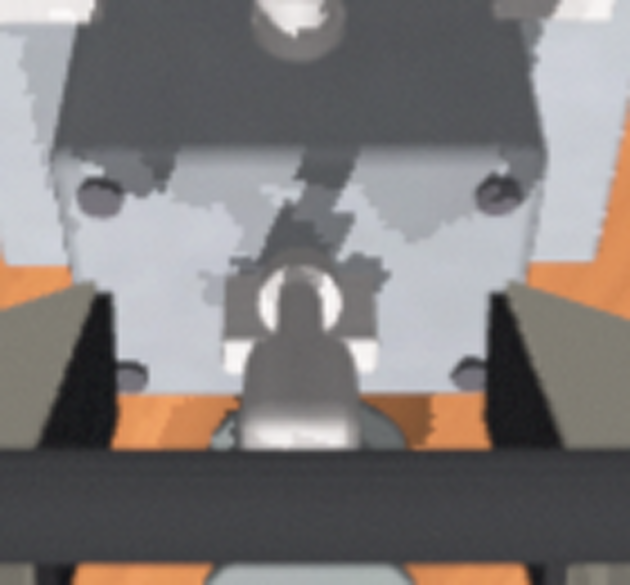

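Head is centred between the fingers (col 300 vs 301). Close.

Request:
move_arm --series '[{"x": 0,"y": 0,"z": 0,"rx": 0,"ry": 0,"rz": 0},{"x": 0,"y": 0,"z": 0,"rx": 0,"ry": 0,"rz": 0},{"x": 0,"y": 0,"z": 0,"rx": 0,"ry": 0,"rz": 0},{"x": 0,"y": 0,"z": 0,"rx": 0,"ry": 0,"rz": 0},{"x": 0,"y": 0,"z": 0,"rx": 0,"ry": 0,"rz": 0}]' --jaw 0.5 --newtons 30

```text
clock: 24.28
position: [0.5624, -0.173, 0.1091]
ee_rot: [-2.004, -0.312, 0.187]
force: [-1.5, 0.3, 1.2]
width: 0.152
```

```bash
python3 - <<'E'
from h import *
goG(*tilt(0,.076,0))
E
```

```text
clock 24.27 pos [ 0.5624 -0.173   0.1091] j [-0.14  0.48  0.12  2.03  0.69  0.62 -0.3 ] F [-1.5  0.3  1.2] T [ 0.32  0.4  -0.16] w 1.39
shift cm [-0.01 -1.03 -0.  ] rot [ 0.002 -0.001  0.006]
tool lock-angle -0.002 TCP polar: r 65.7 lock 0.0 side 0.2
```

Request:
move_arm --series '[{"x": 0,"y": -0.6,"z": 0,"rx": 0,"ry": 0,"rz": 0},{"x": 0,"y": -0.5,"z": 0,"rx": 0,"ry": 0,"rz": 0},{"x": 0,"y": 0,"z": 0,"rx": 0,"ry": 0,"rz": 0}]'

```text
clock: 24.65
position: [0.5608, -0.1685, 0.1193]
ee_rot: [-2.004, -0.312, 0.187]
force: [2.1, -2.8, -5.1]
width: 0.152
```

```bash
python3 - <<'E'
from h import *
goG(*tilt(0,.076,0))
E
```

```text
clock 24.65 pos [ 0.5608 -0.1685  0.1193] j [-0.14  0.46  0.11  2.03  0.67  0.65 -0.29] F [ 2.1 -2.8 -5.1] T [ 0.5  -0.2   0.15] w 1.39
shift cm [-0.    0.09  0.  ] rot [ 0.002 -0.001  0.006]
tool lock-angle -0.002 TCP polar: r 76.9 lock 0.0 side 0.0
```

Request:
move_arm --series '[{"x": 0,"y": 0.03,"z": -0.77,"rx": 0.1,"ry": 0,"rz": 0},{"x": 0,"y": 0.03,"z": -0.77,"rx": 0.1,"ry": 0,"rz": 0},{"x": 0,"y": 0.03,"z": -0.77,"rx": 0.1,"ry": 0,"rz": 0}]'

```text
clock: 25.02
position: [0.5667, -0.1862, 0.1254]
ee_rot: [-1.698, -0.27, 0.23]
force: [-1.3, -4.7, -6.0]
width: 0.152
```

```bash
python3 - <<'E'
from h import *
goG(*tilt(.9,.076,0))
E
```

```text
clock 25.02 pos [ 0.5667 -0.1862  0.1254] j [ 0.24  0.48 -0.12  1.85  0.26  0.77  0.26] F [-1.3 -4.7 -6. ] T [-1.04  0.29 -0.14] w 1.4
shift cm [-0.08  1.37 -4.64] rot [0.593 0.01  0.001]
tool lock-angle 0.307 TCP polar: r 76.8 lock 0.256 side 0.4
```

Request:
move_arm --series '[{"x": -0.03,"y": 0.03,"z": -0.85,"rx": 0.09,"ry": 0,"rz": 0},{"x": 0,"y": 0.03,"z": -0.85,"rx": 0.1,"ry": 0,"rz": 0},{"x": 0,"y": 0.03,"z": -0.82,"rx": 0.1,"ry": 0,"rz": 0}]'

```text
clock: 25.4
position: [0.5737, -0.2086, 0.1255]
ee_rot: [-1.397, -0.225, 0.258]
force: [0.5, -0.0, -6.5]
width: 0.152
```

```bash
python3 - <<'E'
from h import *
goG(*tilt(.9,.076,0))
E
```

```text
clock 25.4 pos [ 0.5737 -0.2086  0.1255] j [ 0.5   0.6  -0.25  1.64  0.01  1.01  0.6 ] F [ 0.5 -0.  -6.5] T [-0.63  0.07 -0.1 ] w 1.39
shift cm [-0.06  0.31 -2.52] rot [0.289 0.012 0.001]
tool lock-angle 0.611 TCP polar: r 76.0 lock 0.565 side 0.3
```

Request:
move_arm --series '[{"x": -0.03,"y": 0.02,"z": -0.85,"rx": 0.1,"ry": 0,"rz": 0},{"x": 0,"y": 0.02,"z": -0.85,"rx": 0.1,"ry": 0,"rz": 0},{"x": 0,"y": 0.02,"z": -0.82,"rx": 0.09,"ry": 0,"rz": 0}]'

```text
clock: 25.78
position: [0.5803, -0.2297, 0.1178]
ee_rot: [-1.095, -0.179, 0.281]
force: [-1.3, 4.8, -4.0]
width: 0.151
```

```bash
python3 - <<'E'
from h import *
goG(*tilt(.9,.076,0))
E
```

```text
clock 25.77 pos [ 0.5803 -0.2297  0.1178] j [ 0.65  0.78 -0.31  1.41 -0.14  1.29  0.77] F [-1.3  4.8 -4. ] T [-0.05 -0.08 -0.11] w 1.38
shift cm [-0.04 -0.15 -0.17] rot [-0.016  0.013 -0.001]
tool lock-angle 0.916 TCP polar: r 74.5 lock 0.876 side 0.4
```

Request:
move_arm --series '[{"x": 0,"y": 0.1,"z": -0.15,"rx": 0,"ry": 0,"rz": 0},{"x": 0,"y": 0.45,"z": 0,"rx": 0,"ry": 0,"rz": 0},{"x": 0,"y": 0.45,"z": 0,"rx": 0,"ry": 0,"rz": 0}]'

```text
clock: 26.15
position: [0.5801, -0.2275, 0.1086]
ee_rot: [-1.093, -0.178, 0.278]
force: [-3.3, -11.0, 37.3]
width: 0.15
```

```bash
python3 - <<'E'
from h import *
goG(*tilt(.9,.065,0))
E
```

```text
clock 26.15 pos [ 0.5801 -0.2275  0.1086] j [ 0.65  0.79 -0.31  1.42 -0.14  1.27  0.77] F [ -3.3 -11.   37.3] T [0.56 1.76 0.7 ] w 1.38
shift cm [-0.08  0.03  0.03] rot [-0.017  0.012  0.001]
tool lock-angle 0.917 TCP polar: r 65.3 lock 0.905 side 0.8
```

Request:
move_arm --series '[{"x": 0,"y": -0.1,"z": 0,"rx": 0,"ry": 0,"rz": 0},{"x": 0,"y": 0,"z": 0,"rx": 0,"ry": 0,"rz": 0}]'

```text
clock: 26.4
position: [0.5797, -0.2277, 0.1105]
ee_rot: [-1.095, -0.179, 0.279]
force: [0.1, 0.3, -3.3]
width: 0.149
```

Request:
move_arm --series '[{"x": 0,"y": 0,"z": 0,"rx": 0,"ry": 0,"rz": 0},{"x": 0,"y": 0,"z": 0,"rx": 0,"ry": 0,"rz": 0},{"x": 0,"y": 0,"z": 0,"rx": 0,"ry": 0,"rz": 0},{"x": 0,"y": 0,"z": 0,"rx": 0,"ry": 0,"rz": 0}]' --jaw 5

```text
clock: 26.9
position: [0.5806, -0.2279, 0.1106]
ee_rot: [-1.097, -0.18, 0.278]
force: [-0.2, -0.5, -0.7]
width: 0.521
```

Request:
move_arm --series '[{"x": 0,"y": -2,"z": 0,"rx": 0,"ry": 0,"rz": 0},{"x": 0,"y": -3,"z": 0,"rx": 0,"ry": 0,"rz": 0},{"x": 0,"y": -3,"z": 0,"rx": 0,"ry": 0,"rz": 0},{"x": 0,"y": -3,"z": 0,"rx": 0,"ry": 0,"rz": 0}]'

```text
clock: 27.4
position: [0.5943, -0.2744, 0.2093]
ee_rot: [-1.094, -0.178, 0.282]
force: [0.2, -0.3, -0.3]
width: 0.544
```

```bash
python3 - <<'E'
from h import *
goG(*tilt(.9,.065,0))
im,c=shot("wrist","w17")
for r in (.054,.076): print(proj(c,tilt(.9,r)[0]))
shot("top","t17");s,_=shot("side","s17"); crop(s,220,110,350,310,3,"pics/s17c.png")
E
```

```text
clock 27.4 pos [ 0.5943 -0.2744  0.2093] j [ 0.67  0.75 -0.29  1.21 -0.14  1.52  0.77] F [ 0.2 -0.3 -0.3] T [-0.51 -0.33  0.04] w 4.99
shift cm [-0.   11.23 -0.12] rot [-0.017  0.013 -0.002]
tool lock-angle 0.917 TCP polar: r 177.3 lock 0.904 side 0.3
(np.float64(257.16862939895475), np.float64(192.58585433884923))
(np.float64(257.2043562112152), np.float64(199.30009893518616))
```

View pics/w17.png

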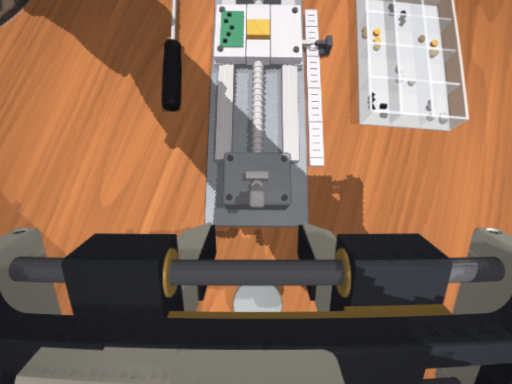

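View pics/s17c.png

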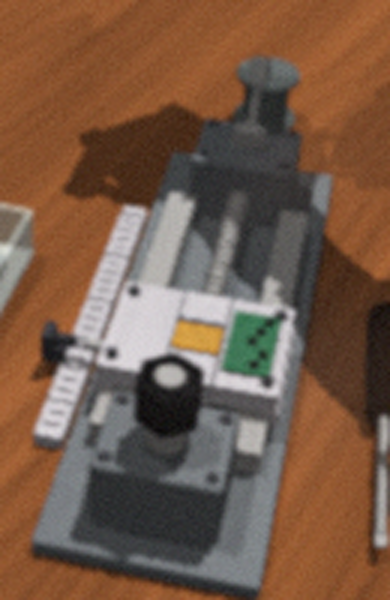

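View pics/t17.png

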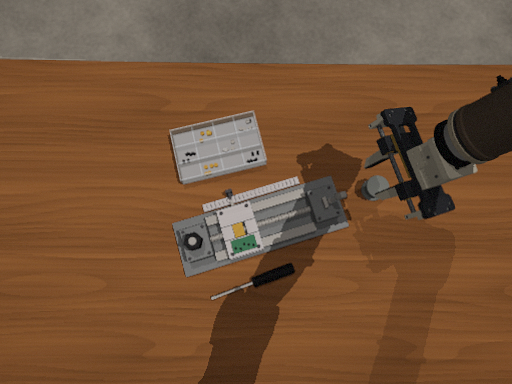

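Request:
move_arm --series '[{"x": 0,"y": -3,"z": 0,"rx": -0.15,"ry": 0,"rz": 0},{"x": 0,"y": -2,"z": 3,"rx": -0.15,"ry": 0,"rz": 0},{"x": 0,"y": 0,"z": 5,"rx": -0.15,"ry": 0,"rz": 0},{"x": 0,"y": 0,"z": 5,"rx": 0,"ry": 0,"rz": 0},{"x": 0,"y": 0,"z": 5,"rx": 0,"ry": 0,"rz": 0},{"x": 0,"y": 0,"z": 0,"rx": 0,"ry": 0,"rz": 0}]'

```text
clock: 28.3
position: [0.5413, -0.1164, 0.2674]
ee_rot: [-1.548, -0.253, 0.251]
force: [0.5, -0.5, -0.5]
width: 0.542
```

```bash
python3 - <<'E'
from h import *
t=d3[:2]*.185+e3[:2]*.545
go([*t,.17],.304)
im,c=shot("wrist","w18")
E
```

```text
clock 28.3 pos [ 0.5413 -0.1164  0.2674] joints [ 0.336  0.323 -0.283  1.698  0.089  1.135  0.351] F [ 0.5 -0.5 -0.5] w 0.542
yaw x 0.3213  y [-0.     0.008 -1.   ] z [-0.316  0.949  0.008]
shift cm [6.46 9.83 8.61] len 14.58
rot [-0.008  0.017  0.002]
```

View pics/w18.png

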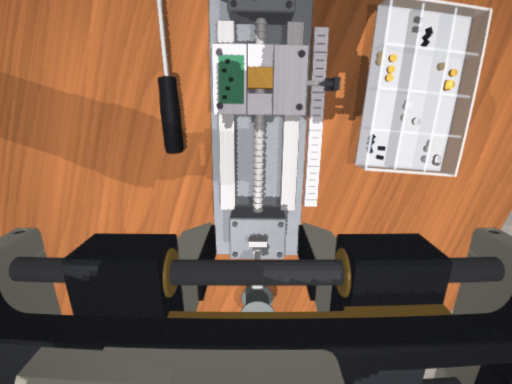

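```bash
python3 - <<'E'
from h import *
im,c=load("w18")
crop(im,240,55,350,115,7,"pics/w18c.png")
crop(im,220,195,300,320,5,"pics/w18d.png")
E
```

```text
(no output)
```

View pics/w18c.png

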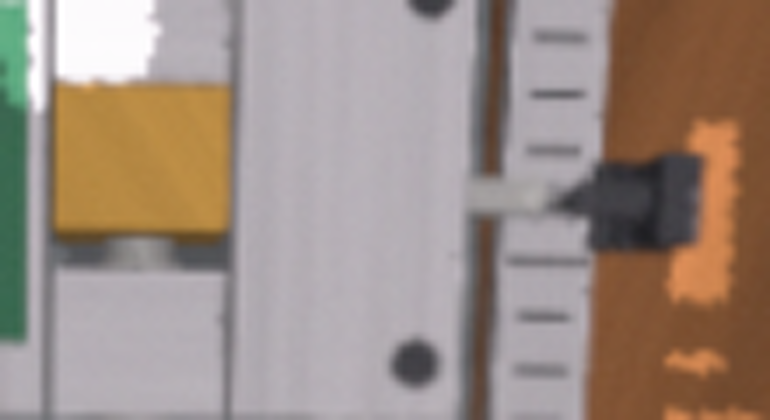

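View pics/w18d.png

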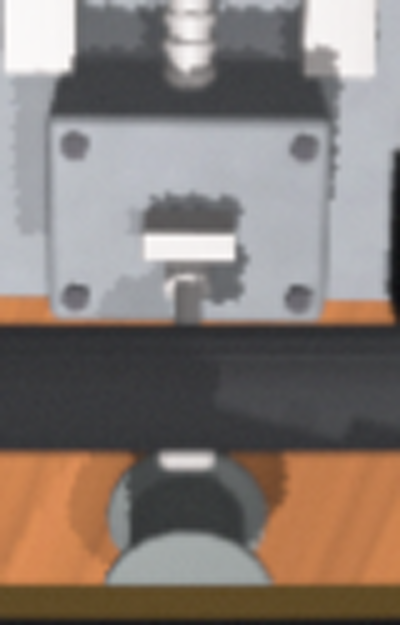

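```bash
python3 - <<'E'
from cell import arm
o=arm.observe();print(o["clock"],o["force"]);print(arm.sign_off())
E
```

```text
28.35 [-0.31641843 -0.49528208 -0.65828176]
the job is handed in; nothing more can be done
None
```

The carriage is lined up with the index clip, the play is taken up towards the knob, and the screw is locked. I handed the job in at 28.4 s.

- **Winding:** Using only the hex knob, I ran the carriage out until the pointer was about 11–12 mm past the clip tip. I then wound it back in three stages.
- **Alignment:** The last close-up view, taken before locking, put the pointer about 0.3–0.5 mm (not exactly zero) still on the far side of the tip. A final view after locking showed them lined up, but I did not re-measure it.
- **Play:** The nut bears on the knob-side end of the window, with the gap on the far side.
- **Lock:** I pulled the bat out about 11 mm, carried it over the ridge to about 0.9 rad, guided it home and let go. The final views show the collar beyond the ridge and the bat leaning away from the knob.
- **Forces:** While guiding the bat home, the wrist force briefly reached about 39 N when it bottomed out. I backed off 1–2 mm and then released it. The wrist limit is 120 N; the 40 N limit is on the arm or the gripper's body pressing on something, and here only the fingers held the bat.
- **Disagreement:** Two oblique measurements of how far the pointer was past the tip differed by about 1.5 mm. I relied on the straight-on view instead.
- **Bystanders:** The organiser, spool and screwdriver appear unmoved in the final images.

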